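# Load the harness tester with its row of connector adapters

### The arm

A 6-joint arm with a two-finger parallel gripper is mounted at the origin on the work surface. World frame = base frame: x ahead of the robot, y to its left, z up, the work surface at z = 0. Lengths are in m, angles in rad, forces in N, time in s.
With the tool pointing down it reaches from about 0.275 to 0.975 m from the base axis. Payload 8.4 kg.
Tool frame: the origin (TCP) lies midway between the tips of the shut fingers; the grasp point (between the pads) lies 19 mm behind it (pinch_z is the distance from the TCP to the grasp point, in m); x points along the fingers, y is the direction in which the jaws open and shut, and the axes are right-handed (so a half turn about x gives the same grasp; the last joint's range is limited). The gripper opens to 92 mm and grips with 3 to 60 N. Pads are 20 mm wide; open, the fingers measure 128 mm over their backs; the gripper's body (75 mm by 189 mm) begins 69 mm behind the grasp point.
Start: joints at [-1.105, 0.353, 1.633, -0, 1.155, -0.002], TCP at [0.282, -0.558, 0.215] pointing down, gripper open.
Joint ranges: [-2.63, 2.63], [-0.92, 2.1], [0.06, 2.66], [-1.3, 4.44], [0, 2.69], [-3.02, 3.02]. Speed limits (rad/s): [2.22, 2.22, 2.79, 3.14, 3.14, 3.14].

### API

Orientations are given as a unit quaternion [w, x, y, z].
In Python, from workcell import sense, get_image, job_done, spot_in, cut_out, spot_point, pinch_z gives the robot as it stands.
- The arm moves only by the tool drive_tool, never from a script. Its argument "targets" is a list of rows, each a list of 3 entries, a list of its own where there are three numbers: the opening, from 0 (shut) to 1 (fully open), then the shift along the world's x, y, z in m, then the turn about the world's z in rad. A call has 1 to 20 rows; each row shifts and turns the commanded pose from where the row before left it; what a row does not reach is not made up. A row lasts 1/12 s, in which the tool goes at most 41.7 mm and 7.16 degrees, less where a joint would pass 70% of its speed; a pose out of reach is approached as far as the arm can. A call with a gripper value outside its range is refused whole. The fingers move at their own pace and stop on an object; "newtons" is the grip in N (left out, the last holds). Time passes only in rows, so rows that do not move let the fingers close. It gives the time, the measured TCP pose, the force and the opening at its end, in the units of the state.
- sense(): the state, without advancing time (a new reading comes with each control period).
- get_image(name): name is "side" or "top" or "wrist"; returns a dict with "image" (420x560x3 uint8, red, green, blue), "fx", "fy", "cx", "cy" (pixels), "eye" and "orientation" of the camera in the world. Camera axes: x right, y up, looking along -z (the intrinsics and any distortion apply to the point x, -y, -z); pixel columns grow to the right and rows downward; lengths in m; the calibration is good to about 2 mm. A picture is of the moment at which its call begins. There is no depth.
- job_done(): hands the job in, once; it reports no verdict.
Trained networks look in a picture, given as the dict that the camera call returned (one of the last four; its "shot" number tells which), for a name from the list of things; names that differ only in an ending like _2 or _b are one class to them, and where a whole thing is asked for, a point or a joint stands for the part that bears it (a point fixed in the world has none). Each returns a list of dicts, best first, with "conf" (0 to 1); they miss things now and then, are a little off and sometimes report something else, mostly with a low value. They report only what shows in the picture. A call takes as long as a camera call.
- spot_in(picture, name): "extent" ([left, top, width, height] in pixels, round what is visible of it).
- cut_out(picture, name): "region" (420x560 bool, what is visible of it) and "extent" ([left, top, width, height] in pixels, round what is visible of it).
- spot_point(picture, name): "xy" ([column, row] in pixels: a listed point, or the origin of a listed thing).
The state is a dict: "t": time; "joint_positions": joint angles; "joint_velocities": joint speeds; "joint_torque": joint torques, N m; "tcp_pos": TCP position; "tool_rot": TCP orientation; "wrist_force": force on the tool from outside, world axes, zero at the start; "torque": the same for the moment, N m; "finger_gap": opening from 0.0 (shut) to 1.0 (fully open).
Only numpy, scipy, OpenCV 4.12 (cv2) and the standard library are available. Lean on these libraries where they do the work, as an engineer would, in place of code of your own. Each camera call takes 0.05 s, during which the arm holds its last target.

### The job

Set up the harness tester: first lift the retaining bar straight up out of the brackets of the kit rack, keeping it level, and lay it in the pair of empty brackets behind the tester's bays. Then move the four connector adapters, always upright, from the rack into the tester's four bays, one in each bay, in the same order from left to right as they stood in the rack. Leave everything released and at rest.

Things in the scene. Friction and masses are not known exactly. Their poses are not given: they have to be found in the camera images.
- adapter_red: red adapter: upright rigid translucent cream sleeve, 36 mm diameter, 80 mm tall, about 0.11 kg, with red foot band and red top rim, white twelve-way (3 x 4) connector housing inside. Origin: centre of the underside, z up. Yaw is free; grip round the sleeve's upper half. Starts in the red seat, under the bar.
- adapter_blue: blue adapter: upright rigid translucent cream sleeve, 36 mm diameter, 80 mm tall, about 0.11 kg, with blue foot band and blue top rim, white nine-way (3 x 3) connector housing inside. Origin: centre of the underside, z up. Yaw is free; grip round the sleeve's upper half. Starts in the blue seat, under the bar.
- adapter_yellow: yellow adapter: upright rigid translucent cream sleeve, 36 mm diameter, 80 mm tall, about 0.11 kg, with yellow foot band and yellow top rim, white six-way (2 x 3) connector housing inside. Origin: centre of the underside, z up. Yaw is free; grip round the sleeve's upper half. Starts in the yellow seat, under the bar.
- adapter_green: green adapter: upright rigid translucent cream sleeve, 36 mm diameter, 80 mm tall, about 0.11 kg, with green foot band and green top rim, white four-way (2 x 2) connector housing inside. Origin: centre of the underside, z up. Yaw is free; grip round the sleeve's upper half. Starts in the green seat, under the bar.
- seat_red: red square cup fixed on the kit rack, 52 mm square, 11 mm tall; hollow 44 mm square, floor 3 mm above the origin. Origin: centre of the underside, 10 mm above the bench; x away from the robot, y along the row to the left. Four seats in a straight row, 62 mm apart, in an order that differs each time; they stay, so they keep showing the order.
- seat_blue: blue square cup fixed on the kit rack, 52 mm square, 11 mm tall; hollow 44 mm square, floor 3 mm above the origin. Origin: centre of the underside, 10 mm above the bench; x away from the robot, y along the row to the left. Four seats in a straight row, 62 mm apart, in an order that differs each time; they stay, so they keep showing the order.
- seat_yellow: yellow square cup fixed on the kit rack, 52 mm square, 11 mm tall; hollow 44 mm square, floor 3 mm above the origin. Origin: centre of the underside, 10 mm above the bench; x away from the robot, y along the row to the left. Four seats in a straight row, 62 mm apart, in an order that differs each time; they stay, so they keep showing the order.
- seat_green: green square cup fixed on the kit rack, 52 mm square, 11 mm tall; hollow 44 mm square, floor 3 mm above the origin. Origin: centre of the underside, 10 mm above the bench; x away from the robot, y along the row to the left. Four seats in a straight row, 62 mm apart, in an order that differs each time; they stay, so they keep showing the order.
- tester: fixed tester, grey deck x -45 to 235, y +-145 mm, 35 mm high. Origin: on the bench under the middle of the bays; x away from robot, y left. Bays: black nests, hollow 46 mm square, floor at z 35, rim 45, centres x 0, y 93, 31, -31, -93 mm. Bar brackets: steel, open-topped U at x 85, y 132 and -132, 8 mm thick; slot 20 wide in x, floor z 57, arms to z 73. Console: x over 172, z to 130.
- bar: aluminium bar 10 (x) x 300 (y) x 12 (z) mm, about 0.2 kg; mid-top a black grip block 16 (x) x 60 (y) mm, 12 to 44 mm above the underside: grip it there, fingers closing along x. Origin: centre of the underside, y along the bar. Starts 4 mm over the adapters, loose in the rack's two open-topped U brackets, y +-132 mm, slots 16 mm wide, arms to 18 mm above the underside.

How it is judged:
On the way:
1. the retaining bar lies in the tester's brackets (x of bar in the frame of tester between 0.075 and 0.095 m and y of bar in the frame of tester between -0.015 and 0.015 m and z of bar in the frame of tester between 0.051 and 0.063 m and angle between the y axis of bar and the y axis of tester, either way round below 0.1 rad and angle between bar's own z axis and vertical below 0.1 rad), for 0.2 s.
At the end, for the whole second after the job is handed in: Bar level in the tester's brackets (10 mm across, 15 mm along, 6 mm in height, 0.1 rad). Each adapter upright (0.1 rad) on the floor of its own bay (8 mm of its centre in x and y, 5 mm in height), ordered left to right like the seats of the same colours. All released, at rest (all of step 1 and linear speed of each of bar, adapter_red, adapter_blue, adapter_yellow, adapter_green below 0.02 m/s and contact force between each of bar, adapter_red, adapter_blue, adapter_yellow, adapter_green and the fingers below 0.1 N and x of adapter_red in the frame of tester between -0.008 and 0.008 m and z of adapter_red in the frame of tester between 0.03 and 0.04 m and (y of adapter_red in the frame of tester between -0.101 and -0.085 m or y of adapter_red in the frame of tester between -0.039 and -0.023 m or y of adapter_red in the frame of tester between 0.023 and 0.039 m or y of adapter_red in the frame of tester between 0.085 and 0.101 m) and angle between each of adapter_red, adapter_blue, adapter_yellow, adapter_green's own z axis and vertical below 0.1 rad and x of adapter_blue in the frame of tester between -0.008 and 0.008 m and z of adapter_blue in the frame of tester between 0.03 and 0.04 m and (y of adapter_blue in the frame of tester between -0.101 and -0.085 m or y of adapter_blue in the frame of tester between -0.039 and -0.023 m or y of adapter_blue in the frame of tester between 0.023 and 0.039 m or y of adapter_blue in the frame of tester between 0.085 and 0.101 m) and x of adapter_yellow in the frame of tester between -0.008 and 0.008 m and z of adapter_yellow in the frame of tester between 0.03 and 0.04 m and (y of adapter_yellow in the frame of tester between -0.101 and -0.085 m or y of adapter_yellow in the frame of tester between -0.039 and -0.023 m or y of adapter_yellow in the frame of tester between 0.023 and 0.039 m or y of adapter_yellow in the frame of tester between 0.085 and 0.101 m) and x of adapter_green in the frame of tester between -0.008 and 0.008 m and z of adapter_green in the frame of tester between 0.03 and 0.04 m and (y of adapter_green in the frame of tester between -0.101 and -0.085 m or y of adapter_green in the frame of tester between -0.039 and -0.023 m or y of adapter_green in the frame of tester between 0.023 and 0.039 m or y of adapter_green in the frame of tester between 0.085 and 0.101 m) and ((y of seat_blue in the frame of seat_red below 0 m and ((y of adapter_red in the frame of tester above -0.062 m and y of adapter_blue in the frame of tester below -0.062 m) or (y of adapter_red in the frame of tester above 0 m and y of adapter_blue in the frame of tester below 0 m) or (y of adapter_red in the frame of tester above 0.062 m and y of adapter_blue in the frame of tester below 0.062 m))) or (y of seat_blue in the frame of seat_red above 0 m and ((y of adapter_blue in the frame of tester above -0.062 m and y of adapter_red in the frame of tester below -0.062 m) or (y of adapter_blue in the frame of tester above 0 m and y of adapter_red in the frame of tester below 0 m) or (y of adapter_blue in the frame of tester above 0.062 m and y of adapter_red in the frame of tester below 0.062 m)))) and ((y of seat_yellow in the frame of seat_red below 0 m and ((y of adapter_red in the frame of tester above -0.062 m and y of adapter_yellow in the frame of tester below -0.062 m) or (y of adapter_red in the frame of tester above 0 m and y of adapter_yellow in the frame of tester below 0 m) or (y of adapter_red in the frame of tester above 0.062 m and y of adapter_yellow in the frame of tester below 0.062 m))) or (y of seat_yellow in the frame of seat_red above 0 m and ((y of adapter_yellow in the frame of tester above -0.062 m and y of adapter_red in the frame of tester below -0.062 m) or (y of adapter_yellow in the frame of tester above 0 m and y of adapter_red in the frame of tester below 0 m) or (y of adapter_yellow in the frame of tester above 0.062 m and y of adapter_red in the frame of tester below 0.062 m)))) and ((y of seat_green in the frame of seat_red below 0 m and ((y of adapter_red in the frame of tester above -0.062 m and y of adapter_green in the frame of tester below -0.062 m) or (y of adapter_red in the frame of tester above 0 m and y of adapter_green in the frame of tester below 0 m) or (y of adapter_red in the frame of tester above 0.062 m and y of adapter_green in the frame of tester below 0.062 m))) or (y of seat_green in the frame of seat_red above 0 m and ((y of adapter_green in the frame of tester above -0.062 m and y of adapter_red in the frame of tester below -0.062 m) or (y of adapter_green in the frame of tester above 0 m and y of adapter_red in the frame of tester below 0 m) or (y of adapter_green in the frame of tester above 0.062 m and y of adapter_red in the frame of tester below 0.062 m)))) and ((y of seat_yellow in the frame of seat_blue below 0 m and ((y of adapter_blue in the frame of tester above -0.062 m and y of adapter_yellow in the frame of tester below -0.062 m) or (y of adapter_blue in the frame of tester above 0 m and y of adapter_yellow in the frame of tester below 0 m) or (y of adapter_blue in the frame of tester above 0.062 m and y of adapter_yellow in the frame of tester below 0.062 m))) or (y of seat_yellow in the frame of seat_blue above 0 m and ((y of adapter_yellow in the frame of tester above -0.062 m and y of adapter_blue in the frame of tester below -0.062 m) or (y of adapter_yellow in the frame of tester above 0 m and y of adapter_blue in the frame of tester below 0 m) or (y of adapter_yellow in the frame of tester above 0.062 m and y of adapter_blue in the frame of tester below 0.062 m)))) and ((y of seat_green in the frame of seat_blue below 0 m and ((y of adapter_blue in the frame of tester above -0.062 m and y of adapter_green in the frame of tester below -0.062 m) or (y of adapter_blue in the frame of tester above 0 m and y of adapter_green in the frame of tester below 0 m) or (y of adapter_blue in the frame of tester above 0.062 m and y of adapter_green in the frame of tester below 0.062 m))) or (y of seat_green in the frame of seat_blue above 0 m and ((y of adapter_green in the frame of tester above -0.062 m and y of adapter_blue in the frame of tester below -0.062 m) or (y of adapter_green in the frame of tester above 0 m and y of adapter_blue in the frame of tester below 0 m) or (y of adapter_green in the frame of tester above 0.062 m and y of adapter_blue in the frame of tester below 0.062 m)))) and ((y of seat_green in the frame of seat_yellow below 0 m and ((y of adapter_yellow in the frame of tester above -0.062 m and y of adapter_green in the frame of tester below -0.062 m) or (y of adapter_yellow in the frame of tester above 0 m and y of adapter_green in the frame of tester below 0 m) or (y of adapter_yellow in the frame of tester above 0.062 m and y of adapter_green in the frame of tester below 0.062 m))) or (y of seat_green in the frame of seat_yellow above 0 m and ((y of adapter_green in the frame of tester above -0.062 m and y of adapter_yellow in the frame of tester below -0.062 m) or (y of adapter_green in the frame of tester above 0 m and y of adapter_yellow in the frame of tester below 0 m) or (y of adapter_green in the frame of tester above 0.062 m and y of adapter_yellow in the frame of tester below 0.062 m))))); the robot touches nothing.
It fails at once if the bar is tilted by more than 0.35 rad (one end lifted out before the other, or dropped) (angle between bar's own z axis and vertical above 0.35 rad).
It fails at once if the red adapter is tipped by more than 0.6 rad (angle between adapter_red's own z axis and vertical above 0.6 rad).
It fails at once if the blue adapter is tipped by more than 0.6 rad (angle between adapter_blue's own z axis and vertical above 0.6 rad).
It fails at once if the yellow adapter is tipped by more than 0.6 rad (angle between adapter_yellow's own z axis and vertical above 0.6 rad).
It fails at once if the green adapter is tipped by more than 0.6 rad (angle between adapter_green's own z axis and vertical above 0.6 rad).
It also fails if it takes over 128 s, if anything falls off the work surface, if the arm or the gripper's body presses on something with over 40 N, if the wrist force passes 120 N, or if a joint passes its speed limit or range.

## Working session

There is one attempt and no reset: what is moved stays moved. The work goes in short steps, Python scripts to look and compute and a tool call to move; the robot and the scene stay as the last step left them, time stands still between calls to the robot, and variables do not carry over. Pictures are saved under pics/ and viewed, and the job is handed in when it is done.

Besides the shell and the picture viewer there is one more tool, called after "Request:" as name([rows], argument=value, ...), one row to a line, values as JSON. drive_tool: Moves the arm, as the interface text tells. Its arguments: {"type":"object","properties":{"targets":{"type":"array"},"newtons":{"type":"number"}},"required":["targets"]}

```bash
mkdir -p pics; ls; cat > h.py <<'E'
import numpy as np, cv2
from workcell import *
from scipy.spatial.transform import Rotation as R
def rot(o): return R.from_quat([o[1],o[2],o[3],o[0]]).as_matrix() if len(np.ravel(o))==4 else np.array(o)
def ray(p,uv):
    d=np.array([(uv[0]-p['cx'])/p['fx'],-(uv[1]-p['cy'])/p['fy'],-1.0]); return np.array(p['eye']),rot(p['orientation'])@d
def at_z(p,uv,z):
    e,d=ray(p,uv); return e+d*(z-e[2])/d[2]
def proj(p,X):
    c=rot(p['orientation']).T@(np.array(X)-p['eye']); return [p['cx']-p['fx']*c[0]/c[2],p['cy']+p['fy']*c[1]/c[2]]
def save(p,n): cv2.imwrite('pics/'+n+'.png',p['image'][:,:,::-1])
E
python3 - <<'E'
from h import *
print(sense())
for n in ['top','side','wrist']:
    p=get_image(n); save(p,n+'0'); print({k:v for k,v in p.items() if k!='image'})
    for t in ['adapter_red','adapter_blue','adapter_yellow','adapter_green','seat_red','seat_blue','seat_yellow','seat_green','tester','bar']:
        r=spot_point(p,t); print(n,t,[(np.round(x['xy'],1),round(x['conf'],2)) for x in r[:2]])
E
```

```text
pics
{'t': 0.0, 'joint_positions': array([-1.10540125e+00,  3.53656850e-01,  1.63414346e+00, -4.47554292e-05,
        1.15520684e+00, -2.40698054e-03]), 'joint_velocities': array([ 0.00042937, -0.00099654, -0.0002805 , -0.00010069, -0.00095063,
       -0.00016772]), 'joint_torque': array([ 1.40441658e-03, -5.93838608e+01, -3.34212577e+01,  6.97115343e-02,
        2.31311138e-02, -1.52473776e-04]), 'tcp_pos': array([ 0.28158334, -0.55740533,  0.21385428]), 'tool_rot': array([-0.16341177, -0.68772153, -0.16437864,  0.68797918]), 'wrist_force': array([0.35385356, 0.36946992, 0.53270479]), 'torque': array([ 0.01462774, -0.01433995,  0.01454516]), 'finger_gap': 0.9991826044315035}
{'fx': 535.8005879083712, 'fy': 535.8005879083712, 'cx': 292.41417366277534, 'cy': 212.7290489315999, 'eye': array([0.38656908, 0.00860753, 1.2889847 ]), 'orientation': array([ 0.71103938,  0.0318774 , -0.03825332, -0.70138685]), 'shot': 1}
top adapter_red [(array([245.3, 219.2]), 0.68)]
top adapter_blue [(array([195.4, 214.4]), 0.73), (array([245.6, 216. ]), 0.31)]
top adapter_yellow [(array([221.1, 216.1]), 0.
[... 879 characters left out ...]
.4]), 0.66)]
side seat_yellow [(array([233.9, 292.2]), 0.79), (array([250.1, 266.6]), 0.39)]
side seat_green [(array([189. , 348.7]), 0.67)]
side tester [(array([293.9, 168.6]), 0.64)]
side bar [(array([215.2, 280.3]), 0.78), (array([293.2, 168.4]), 0.34)]
{'fx': 333.13546210619177, 'fy': 333.13546210619177, 'cx': 284.54952257642367, 'cy': 205.70703213201787, 'eye': array([ 0.34171547, -0.52806793,  0.38460698]), 'orientation': array([ 0.84523895, -0.10568934,  0.06437228, -0.51986256]), 'shot': 3}
wrist adapter_red []
wrist adapter_blue []
wrist adapter_yellow []
wrist adapter_green []
wrist seat_red []
wrist seat_blue []
wrist seat_yellow []
wrist seat_green []
wrist tester []
wrist bar []
```

View pics/top0.png

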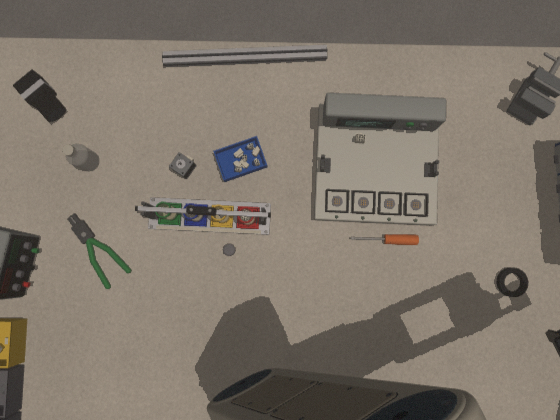

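View pics/side0.png

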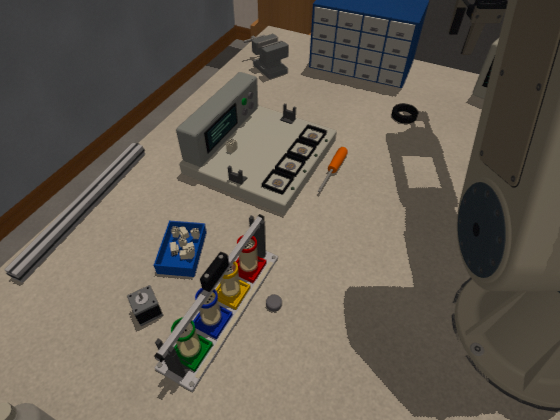

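The top view shows the rack at around (210,215), the tester at (377,165) with bays at row 202 and brackets at (324,164) and (431,168). The seat order from left (+y) to right is green, blue, yellow, red, and the side view agrees.

```bash
python3 - <<'E'
from h import *
p=get_image('top'); s=get_image('side')
im=p['image'][:,:,::-1]
a=cv2.resize(im[185:245,130:280],None,fx=5,fy=5,interpolation=cv2.INTER_CUBIC);b=cv2.resize(im[85:235,305:455],None,fx=4,fy=4,interpolation=cv2.INTER_CUBIC)
cv2.imwrite('pics/ta.png',a);cv2.imwrite('pics/tb.png',b)
im=s['image'][:,:,::-1]
cv2.imwrite('pics/sa.png',cv2.resize(im[200:400,130:300],None,fx=3,fy=3,interpolation=cv2.INTER_CUBIC))
for t,z in [('seat_red',.01),('seat_blue',.01),('seat_yellow',.01),('seat_green',.01),('adapter_red',.013),('adapter_blue',.013),('adapter_yellow',.013),('adapter_green',.013),('tester',0),('bar',.097)]:
    for q,n in((p,'top'),(s,'side')):
        r=spot_point(q,t)
        if r: print(t,n,np.round(at_z(q,r[0]['xy'],z),4),np.round(r[0]['conf'],2))
E
```

```text
seat_red top [0.5111 0.2391 0.01  ] 0.64
seat_red side [0.5066 0.0997 0.01  ] 0.49
seat_blue top [0.5083 0.2309 0.01  ] 0.63
seat_blue side [0.5105 0.2308 0.01  ] 0.73
seat_yellow top [0.5061 0.17   0.01  ] 0.69
seat_yellow side [0.5033 0.1671 0.01  ] 0.79
seat_green top [0.5054 0.2838 0.01  ] 0.62
seat_green side [0.5148 0.2908 0.01  ] 0.79
adapter_red top [0.4901 0.1065 0.013 ] 0.57
adapter_red side [0.5132 0.1102 0.013 ] 0.97
adapter_blue top [0.5046 0.2333 0.013 ] 0.67
adapter_blue side [0.5069 0.2303 0.013 ] 0.81
adapter_yellow top [0.5011 0.1629 0.013 ] 0.47
adapter_yellow side [0.5078 0.1612 0.013 ] 0.87
adapter_green top [0.5093 0.2938 0.013 ] 0.53
adapter_green side [0.5118 0.2916 0.013 ] 0.66
tester top [ 0.5446 -0.1954  0.    ] 0.91
tester side [ 0.5469 -0.2045  0.    ] 0.82
bar top [0.5012 0.2006 0.097 ] 0.67
bar side [0.5058 0.1976 0.097 ] 0.93
```

View pics/ta.png

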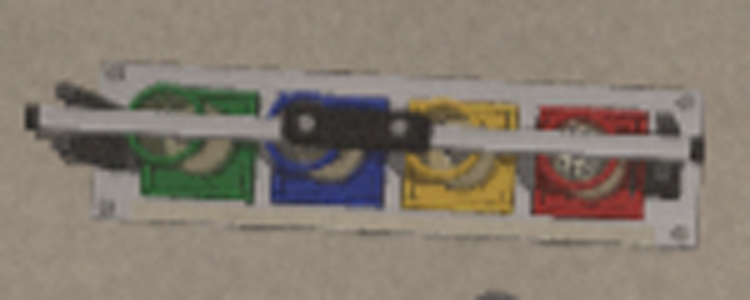

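View pics/tb.png

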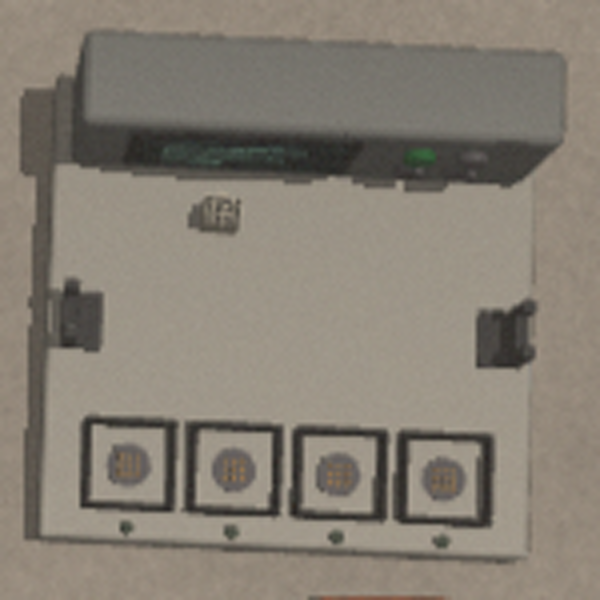

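```bash
python3 - <<'E'
from h import *
p=get_image('top')
A=lambda u,v,z: at_z(p,[130+(u+.5)/5-.5,185+(v+.5)/5-.5],z)[:2]
B=lambda u,v,z: at_z(p,[305+(u+.5)/4-.5,85+(v+.5)/4-.5],z)[:2]
np.set_printoptions(precision=4,suppress=True)
b=[A(30,119,.109),A(698,150,.109)];print('bar',b,np.mean(b,0),np.linalg.norm(b[0]-b[1]),np.arctan2(*( (b[0]-b[1])*[-1,1])))
b=[A(286,124,.141),A(431,132,.141)];print('blk',b,np.mean(b,0),np.linalg.norm(b[0]-b[1]))
for c,q in dict(plate=[(105,63),(700,90),(697,245),(92,217)]).items(): 
    X=np.array([A(*k,.010) for k in q]);print(c,X.mean(0),X[0]-X[1],X[1]-X[2])
for c,q in dict(g=[(140,92),(258,92),(250,203),(142,200)],y=[(407,102),(516,105),(514,212),(403,208)],r=[(538,108),(648,110),(643,217),(532,215)]).items():
    X=np.array([A(*k,.019) for k in q]);print(c,X.mean(0))
c1=B(128.5,464,.04);c4=B(444,479,.04);c2=B(233.5,469,.04);c3=B(338,474,.04)
d=c1-c4;print('bays',c1,c2,c3,c4,np.linalg.norm(d),np.mean([c1,c2,c3,c4],0),np.arctan2(-d[0],d[1]))
X=[B(50,165,.035),B(530,185,.035),B(527,557,.035),B(42,538,.035)];print('deck',X)
E
```

```text
bar [array([0.5088, 0.3452]), array([0.4992, 0.05  ])] [0.504  0.1976] 0.2953446040372859 -0.032479980434143525
blk [array([0.5049, 0.2262]), array([0.5023, 0.1638])] [0.5036 0.195 ] 0.06242044742643661
plate [0.505  0.1967] [0.009  0.2857] [ 0.0746 -0.0001]
g [0.5061 0.2909]
y [0.503  0.1662]
r [0.5012 0.1043]
bays [ 0.541  -0.1056] [ 0.539  -0.1674] [ 0.5369 -0.2289] [ 0.5348 -0.2913] 0.1857693730145132 [ 0.5379 -0.1983] -0.03345794007166193
deck [array([ 0.7211, -0.0582]), array([ 0.7134, -0.3458]), array([ 0.4899, -0.341 ]), array([ 0.4971, -0.0555])]
```

View pics/sa.png

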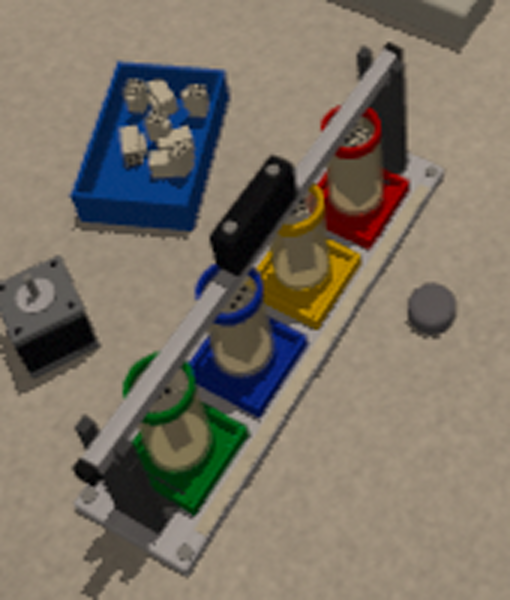

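Both estimates agree. The bar is at (0.504, 0.196) and the middle of the bays at (0.538, -0.198), both with a yaw of about -0.033. Next I work out the tool yaw and the move.

```bash
cat >> h.py <<'E'
np.set_printoptions(precision=4,suppress=True)
def st():
    s=sense(); M=rot(s['tool_rot']); y=M[:,1]; yaw=np.arctan2(y[1],y[0])
    print('t',round(s['t'],2),'tcp',s['tcp_pos'],'yaw of jaws mod pi',(yaw+np.pi/2)%np.pi-np.pi/2,'toolx',M[:,0],'F',s['wrist_force'],'gap',round(s['finger_gap'],3),'q',s['joint_positions'])
E
python3 -c "
from h import *
st();print(pinch_z)"
```

```text
t 2.8 tcp [ 0.2818 -0.5579  0.2146] yaw of jaws mod pi -1.1030354771023267 toolx [-0.  0. -1.] F [-0.023   0.249  -0.0388] gap 1.005 q [-1.1054  0.353   1.6334 -0.      1.1552 -0.0024]
0.0187
```

Request:
drive_tool([
  [1,[0.004,0.014,0.003],0.0535],
  [1,[0.008,0.028,0.003],0.0535],
  [1,[0.008,0.028,0.003],0.0535],
  [1,[0.008,0.028,0.003],0.0535],
  [1,[0.008,0.028,0.003],0.0535],
  [1,[0.008,0.028,0.003],0.0535],
  [1,[0.008,0.028,0.003],0.0535],
  [1,[0.008,0.028,0.003],0.0535],
  [1,[0.008,0.028,0.003],0.0535],
  [1,[0.008,0.028,0.003],0.0535],
  [1,[0.008,0.028,0.003],0.0535],
  [1,[0.008,0.028,0.003],0.0535],
  [1,[0.008,0.028,0.003],0.0535],
  [1,[0.008,0.028,0.003],0.0535],
  [1,[0.008,0.028,0.003],0.0535],
  [1,[0.008,0.028,0.003],0.0535],
  [1,[0.008,0.028,0.003],0.0535],
  [1,[0.008,0.028,0.003],0.0535],
  [1,[0.008,0.028,0.003],0.0535],
  [1,[0.004,0.014,0.003],0.0535],
], newtons=25)

```text
t: 4.47
tcp_pos: [0.4344, -0.0233, 0.275]
tool_rot: [0.493, 0.508, 0.493, -0.507]
wrist_force: [0.1, -0.1, 0.0]
finger_gap: 0.996
```

```bash
python3 - <<'E'
from h import *
st()
p=get_image('wrist'); save(p,'w1'); print(p['eye'])
for t,z in [('tester',0),('bar',.097)]:
    for r in spot_point(p,t)[:2]: print(t,r,at_z(p,r['xy'],z))
E
```

```text
t 4.47 tcp [ 0.4344 -0.0233  0.275 ] yaw of jaws mod pi -0.029281881023655032 toolx [ 0.0008  0.0008 -1.    ] F [ 0.1426 -0.076   0.0335] gap 0.996 q [-0.0578 -0.0139  1.942   0.0009  1.2127 -0.0288]
[0.435  0.0439 0.4451]
tester {'xy': [357.3, 288.9], 'conf': 0.66} [ 0.5353 -0.1979  0.    ]
bar {'xy': [340.7, 16.1], 'conf': 0.17} [0.4908 0.1385 0.097 ]
```

View pics/w1.png

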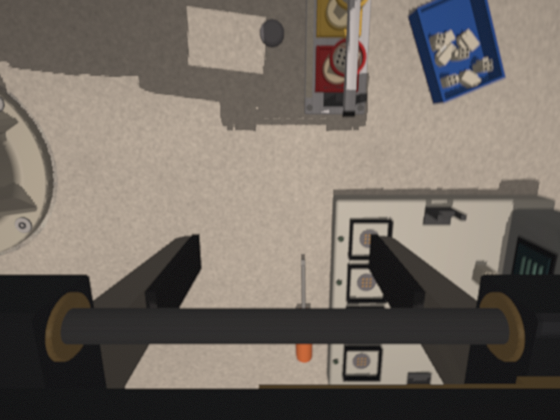

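The wrist view shows the first bay at (370,238), the fourth at (362,363), the tester's left bracket near (440,214), and the rack's right end at (340,85). I'll refine the tester from an enlarged crop.

```bash
python3 - <<'E'
import cv2
im=cv2.imread('pics/w1.png'); cv2.imwrite('pics/w1c.png',cv2.resize(im[185:390,320:520],None,fx=3.9,fy=2.9,interpolation=cv2.INTER_CUBIC))
E
```

```text
(no output)
```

View pics/w1c.png

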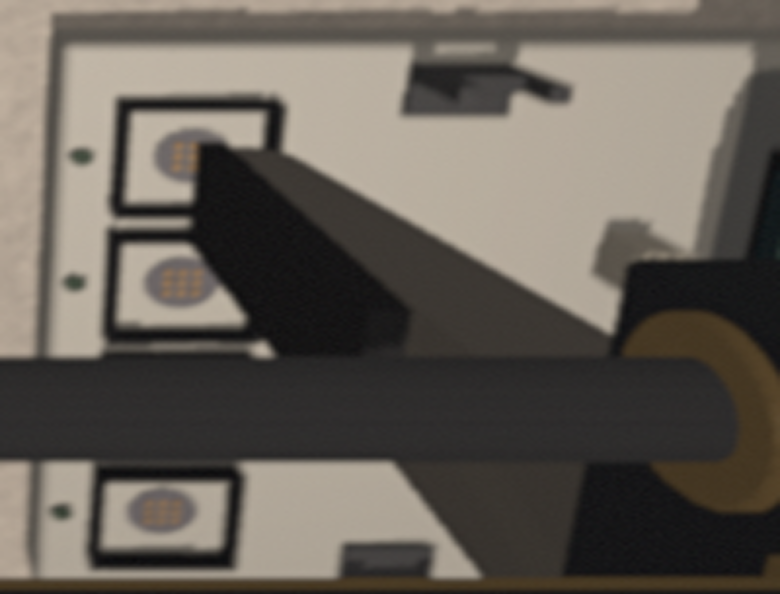

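```bash
cat >> h.py <<'E'
EYE1=None
E
python3 - <<'E'
from h import *
p=get_image('wrist')
B=lambda u,v,z: at_z(p,[320+(u+.5)/3.9-.5,185+(v+.5)/2.9-.5],z)[:2]
X=np.array([B(191,155.5,.0355),B(181,281,.0355),B(161,510.5,.0355)])
yy=np.array([.093,.031,-.093]); print(X)
d=X[0]-X[2]; print(np.linalg.norm(d),np.arctan2(-d[0],d[1]))
yaw=np.arctan2(-d[0],d[1]); print('origin',(X-np.outer(yy,[-np.sin(yaw),np.cos(yaw)])).mean(0))
E
```

```text
[[ 0.5395 -0.1088]
 [ 0.538  -0.1704]
 [ 0.5343 -0.2949]]
0.18617981172436254 -0.028337159973526475
origin [ 0.537  -0.2017]
```

Request:
drive_tool([
  [1,[0.006,0.012,0],0],
  [1,[0.01,0.02,0],0],
  [1,[0.01,0.02,0],0],
  [1,[0.01,0.02,-0.005],0],
  [1,[0.01,0.02,-0.005],0],
  [1,[0.01,0.02,-0.005],0],
  [1,[0.01,0.02,-0.005],0],
  [1,[0,0,0],0],
  [1,[0,0,0],0],
])

```text
t: 5.42
tcp_pos: [0.4997, 0.1054, 0.2539]
tool_rot: [-0.491, -0.508, -0.492, 0.509]
wrist_force: [0.4, 0.9, 0.4]
finger_gap: 1.002
```

```bash
python3 - <<'E'
from h import *
st()
p=get_image('wrist'); save(p,'w2'); print(p['eye'])
for t,z in [('bar',.097),('seat_red',.01),('seat_green',.01),('seat_blue',.01)]:
    for r in spot_point(p,t)[:1]: print(t,r,at_z(p,r['xy'],z))
E
```

```text
t 5.42 tcp [0.4997 0.1054 0.2539] yaw of jaws mod pi -0.03370261958223297 toolx [-0.0014 -0.0007 -1.    ] F [0.4469 0.9106 0.4124] gap 1.002 q [ 0.2052  0.1362  1.8281 -0.0004  1.1789  0.2391]
[0.501  0.1729 0.4239]
bar {'xy': [292.5, 98.4], 'conf': 0.87} [0.5085 0.193  0.097 ]
seat_red {'xy': [285.2, 178.0], 'conf': 0.58} [0.4988 0.1034 0.01  ]
seat_green {'xy': [284.3, 12.8], 'conf': 0.82} [0.5039 0.2899 0.01  ]
seat_blue {'xy': [287.2, 74.5], 'conf': 0.59} [0.5051 0.2252 0.01  ]
```

View pics/w2.png

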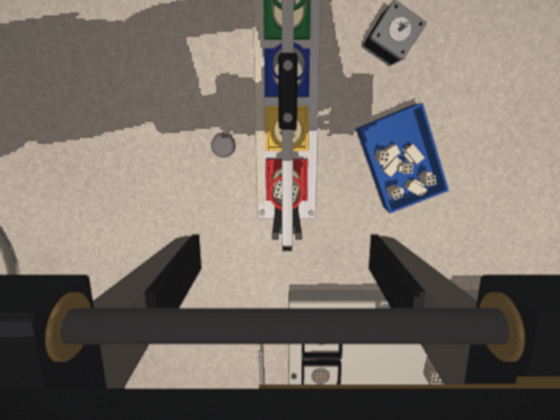

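The wrist view shows the block at about (288,91) and the bar's right end at (287,247). The bar is almost parallel to the image columns, so the jaw yaw is right.

```bash
python3 - <<'E'
from h import *
p=get_image('wrist')
for uv,z in [((288,53.5),.141),((288,129),.141),((288,91),.141),((287.3,248.5),.109),((288,10),.109),((287,185),.021)]: print(uv,at_z(p,uv,z))
E
```

```text
(288, 53.5) [0.5052 0.2239 0.141 ]
(288, 129) [0.5033 0.166  0.141 ]
(288, 91) [0.5043 0.1959 0.141 ]
(287.3, 248.5) [0.4992 0.0475 0.109 ]
(288, 10) [0.5068 0.264  0.109 ]
(287, 185) [0.5011 0.0961 0.021 ]
```

Request:
drive_tool([
  [1,[0,0.015,0],0],
  [1,[0,0.025,0],0],
  [1,[0.0045,0.025,0],0],
  [1,[0,0.018,-0.005],0],
  [1,[0,0.0075,-0.015],0],
  [1,[0,0,-0.025],0],
  [1,[0,0,-0.025],0],
  [1,[0,0,-0.025],0],
  [1,[0,0,-0.02],0],
  [1,[0,0,-0.013],0],
  [1,[0,0,-0.01],0],
  [1,[0,0,-0.004],0],
  [1,[0,0,0],0],
  [1,[0,0,0],0],
])

```text
t: 6.88
tcp_pos: [0.5048, 0.1966, 0.1132]
tool_rot: [0.492, 0.509, 0.491, -0.508]
wrist_force: [0.5, 0.3, -0.2]
finger_gap: 1.003
```

```bash
python3 - <<'E'
from h import *
st()
p=get_image('wrist'); save(p,'w3')
s=get_image('side'); save(s,'s3')
E
```

```text
t 6.88 tcp [0.5048 0.1966 0.1132] yaw of jaws mod pi -0.03323647019220899 toolx [ 0.0008  0.0003 -1.    ] F [ 0.4976  0.3168 -0.1509] gap 1.003 q [ 0.3687  0.347   1.9019 -0.      0.8919  0.402 ]
```

View pics/w3.png

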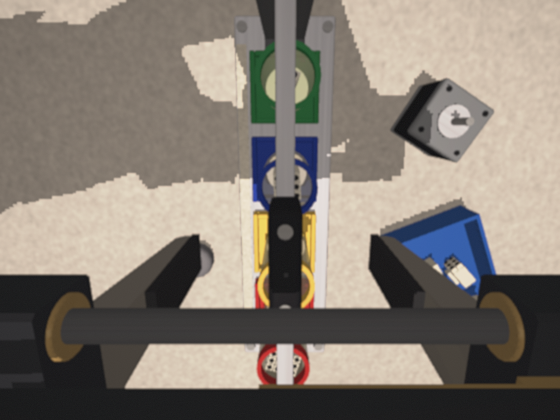

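View pics/s3.png

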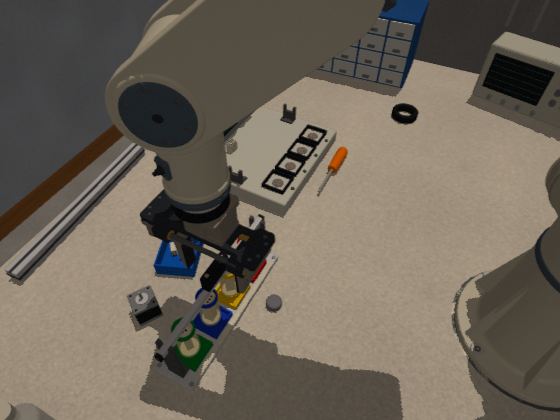

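The block at column 285 is centred between the jaws at (200,235) and (370,235). I'll close on it, lift, and look again.

Request:
drive_tool([
  [0.5,[0,0,0],0],
  [0.3,[0,0,0],0],
  [0.0,[0,0,0],0],
  [0,[0,0,0],0],
  [0,[0,0,0],0],
  [0,[0,0,0],0],
  [0,[0,0,0],0],
  [0,[0,0,0],0],
  [0,[0,0,0],0],
  [0,[0,0,0],0],
], newtons=35)

```text
t: 7.82
tcp_pos: [0.5043, 0.1966, 0.1126]
tool_rot: [-0.492, -0.508, -0.492, 0.508]
wrist_force: [-0.0, 0.1, 0.2]
finger_gap: 0.297
```

Request:
drive_tool([
  [0,[0,0,0.002],0],
  [0,[0,0,0.004],0],
  [0,[0,0,0.006],0],
  [0,[0,0,0.008],0],
  [0,[0,0,0.008],0],
  [0,[0,0,0.008],0],
  [0,[0,0,0.004],0],
  [0,[0,0,0],0],
])

```text
t: 8.48
tcp_pos: [0.5051, 0.1969, 0.154]
tool_rot: [0.492, 0.509, 0.491, -0.507]
wrist_force: [-0.0, 0.9, -2.8]
finger_gap: 0.17
```

```bash
python3 - <<'E'
from h import *
st()
p=get_image('wrist'); save(p,'w4')
s=get_image('side'); save(s,'s4')
E
```

```text
t 8.48 tcp [0.5051 0.1969 0.154 ] yaw of jaws mod pi -0.03297381177693515 toolx [ 0.0021  0.0008 -1.    ] F [-0.023   0.8831 -2.8029] gap 0.17 q [ 0.369   0.2927  1.8705 -0.      0.9762  0.402 ]
```

View pics/w4.png

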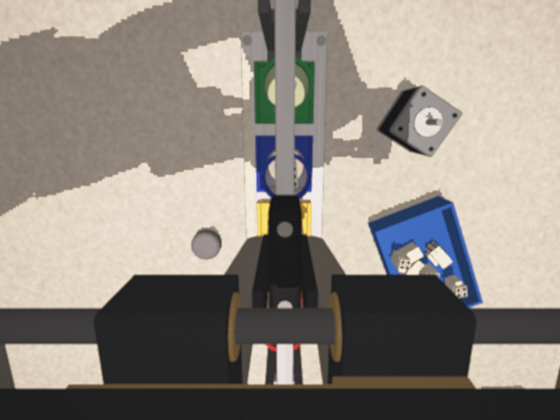

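View pics/s4.png

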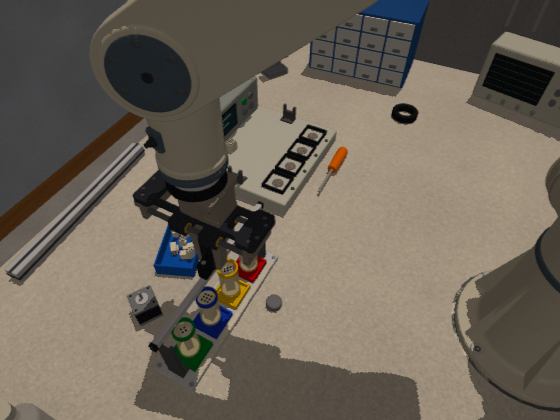

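The grip opening is 0.17, about 15.6 mm, which matches the block. The fingers were still closing as the lift began, so I need to check how high the bar sits in the jaws and whether it is level.

```bash
python3 - <<'E'
from h import *
a=cv2.imread('pics/w3.png')[180:400,240:330];b=cv2.imread('pics/w4.png')[180:400,240:330]
cv2.imwrite('pics/cmp.png',cv2.resize(np.hstack([a,b]),None,fx=2.7,fy=2.7,interpolation=cv2.INTER_CUBIC))
s=cv2.imread('pics/s4.png')[180:400,120:320]; cv2.imwrite('pics/s4c.png',cv2.resize(s,None,fx=2.7,fy=2.7,interpolation=cv2.INTER_CUBIC))
p=get_image('side')
# predicted left end of bar for underside heights
for z in (.097,.115,.125,.133,.140):
    print(z,[np.round(proj(p,[.504-.15*np.sin(-.033)*s,.1965+.15*s,z+.012]),1) for s in (1,-1)])
E
```

```text
0.097 [array([157.2, 357.4]), array([261.7, 214.6])]
0.115 [array([154.4, 352.3]), array([261.4, 208.2])]
0.125 [array([152.8, 349.4]), array([261.3, 204.6])]
0.133 [array([151.5, 347. ]), array([261.1, 201.6])]
0.14 [array([150.4, 344.9]), array([261. , 198.9])]
```

View pics/cmp.png

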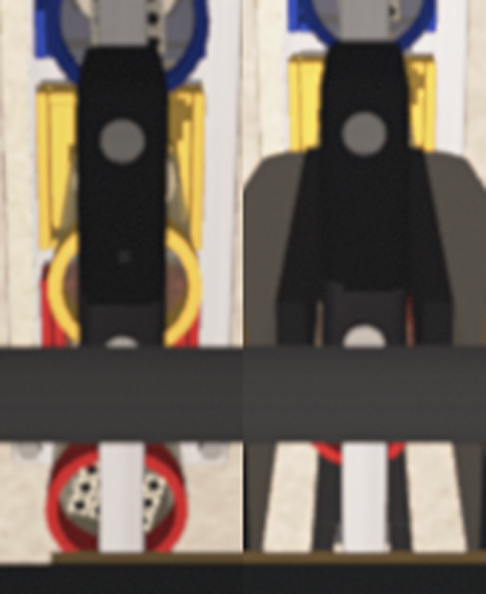

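View pics/s4c.png

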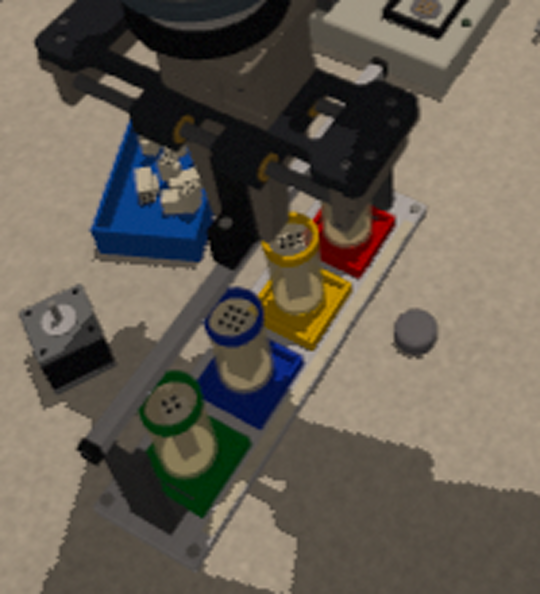

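The bar's left end is at (153,346) in the side view, which fits an underside height of about 0.133. So the bar is up, level, and 21 mm below the TCP. Now I carry it to above the tester's brackets.

Request:
drive_tool([
  [0,[0,0,0.008],0],
  [0,[0,0,0.008],0],
  [0,[0.0035,-0.0111,0],0],
  [0,[0.0065,-0.0222,0],0],
  [0,[0.0065,-0.0222,0],0],
  [0,[0.0065,-0.0222,0],0],
  [0,[0.0065,-0.0222,0],0],
  [0,[0.0065,-0.0222,0],0],
  [0,[0.0065,-0.0222,0],0],
  [0,[0.0065,-0.0222,0],0],
  [0,[0.0065,-0.0222,0],0],
  [0,[0.0065,-0.0222,0],0],
  [0,[0.0065,-0.0222,0],0],
  [0,[0.0065,-0.0222,0],0],
  [0,[0.0065,-0.0222,0],0],
  [0,[0.0065,-0.0222,0],0],
  [0,[0.0065,-0.0222,0],0],
  [0,[0.0065,-0.0222,0],0],
  [0,[0.0065,-0.0222,0],0],
  [0,[0.0065,-0.0222,0],0],
])

```text
t: 10.3
tcp_pos: [0.6183, -0.1939, 0.1687]
tool_rot: [-0.492, -0.508, -0.492, 0.508]
wrist_force: [-0.0, 0.4, -2.6]
finger_gap: 0.172
```

Request:
drive_tool([
  [0,[0.0035,-0.0111,0],0],
  [0,[0,0,0],0],
  [0,[0,0,-0.01],0],
  [0,[0,0,-0.02],0],
  [0,[0,0,-0.01],0],
  [0,[0,0,0],0],
  [0,[0,0,0],0],
])

```text
t: 10.88
tcp_pos: [0.6211, -0.2019, 0.1277]
tool_rot: [-0.491, -0.508, -0.493, 0.508]
wrist_force: [0.3, 0.7, -2.6]
finger_gap: 0.168
```

```bash
python3 - <<'E'
from h import *
st()
for n in ('wrist','side','top'):
    p=get_image(n); save(p,n[0]+'5')
E
```

```text
t 10.88 tcp [ 0.6211 -0.2019  0.1277] yaw of jaws mod pi -0.03216547670273795 toolx [-0.0021  0.0008 -1.    ] F [ 0.2901  0.7079 -2.5879] gap 0.168 q [-0.3167  0.4838  1.6409  0.0002  1.0191 -0.2846]
```

View pics/w5.png

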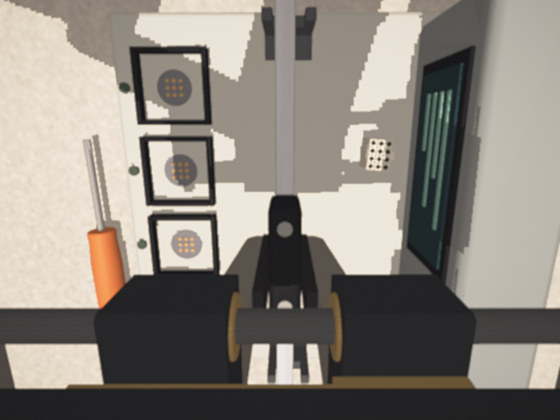

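View pics/s5.png

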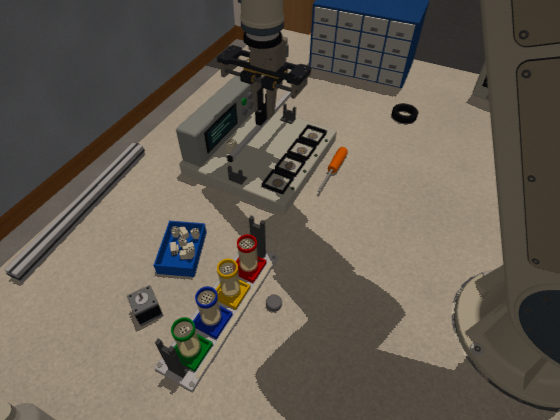

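View pics/t5.png

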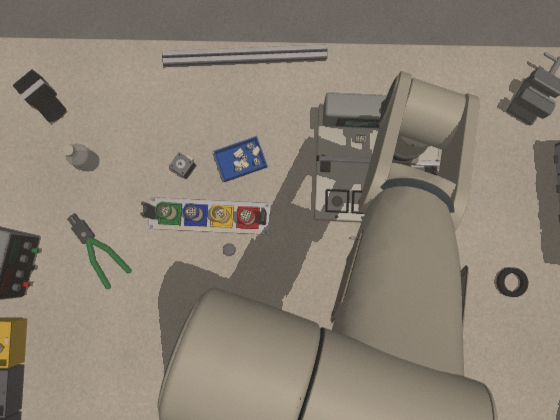

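In the wrist view the left bracket is around (290,30) with the bar passing over it at column 285, and the bay discs are at (174,87), (181,170) and (187,244). I'll measure the slot.

```bash
python3 - <<'E'
from h import *
p=get_image('wrist')
im=p['image'][:,:,::-1]
cv2.imwrite('pics/w5c.png',cv2.resize(im[0:110,240:340],None,fx=5.4,fy=5.4,interpolation=cv2.INTER_CUBIC))
o=np.array([(174.3,87.3),(181.2,170.3),(187,244)])
X=np.array([at_z(p,u,.0355)[:2] for u in o]); yy=np.array([.093,.031,-.031]); print(X)
d=X[0]-X[2]; yaw=np.arctan2(-d[0],d[1]); print(np.linalg.norm(d),yaw)
for yw in (yaw,-.032): print('origin',(X-np.outer(yy,[-np.sin(yw),np.cos(yw)])).mean(0))
Rz=lambda a:np.array([[np.cos(a),-np.sin(a)],[np.sin(a),np.cos(a)]])
for O in ([.5375,-.2],[.5375-.002,-.2]):
  for c in [(.075,.128,.073),(.095,.128,.073),(.075,.136,.073),(.095,.136,.073)]:
    w=np.array(O)+Rz(-.032)@c[:2]; print(c,np.round(proj(p,[*w,c[2]]),1))
E
```

```text
[[ 0.5416 -0.1082]
 [ 0.54   -0.1707]
 [ 0.5381 -0.233 ]]
0.124852834350604 -0.028063366109283058
origin [ 0.539  -0.2016]
origin [ 0.5389 -0.2016]
(0.075, 0.128, 0.073) [270.2  19.2]
(0.095, 0.128, 0.073) [302.8  19.2]
(0.075, 0.136, 0.073) [270.1   4.6]
(0.095, 0.136, 0.073) [303.    4.6]
(0.075, 0.128, 0.073) [267.   19.3]
(0.095, 0.128, 0.073) [299.5  19.3]
(0.075, 0.136, 0.073) [266.8   4.8]
(0.095, 0.136, 0.073) [299.7   4.8]
```

View pics/w5c.png

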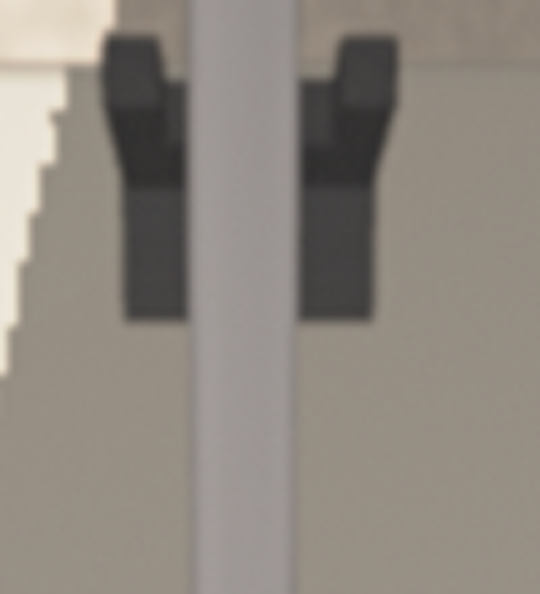

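The slot centre is at column 286.4 and the bar at 284.9. Allowing for depth, the bar is about 1 mm short in x, well inside the ±5 mm clearance. I'll lower it, slowly near the floor.

Request:
drive_tool([
  [0,[0.001,0,-0.006],0],
  [0,[0,0,-0.012],0],
  [0,[0,0,-0.01],0],
  [0,[0,0,-0.008],0],
  [0,[0,0,-0.006],0],
  [0,[0,0,-0.003],0],
  [0,[0,0,0],0],
  [0,[0,0,0],0],
])

```text
t: 11.75
tcp_pos: [0.6228, -0.203, 0.0834]
tool_rot: [-0.492, -0.508, -0.492, 0.508]
wrist_force: [-0.5, 1.3, -2.6]
finger_gap: 0.171
```

```bash
python3 - <<'E'
from h import *
st()
p=get_image('wrist'); save(p,'w6')
s=get_image('side'); im=s['image'][:,:,::-1]
cv2.imwrite('pics/s6.png',cv2.resize(im[60:220,170:350],None,fx=3.6,fy=3.6,interpolation=cv2.INTER_CUBIC))
E
```

```text
t 11.75 tcp [ 0.6228 -0.203   0.0834] yaw of jaws mod pi -0.03301094569332985 toolx [-0.0003  0.0001 -1.    ] F [-0.4524  1.2928 -2.5825] gap 0.171 q [-0.3173  0.5376  1.6652 -0.      0.9391 -0.2843]
```

View pics/s6.png

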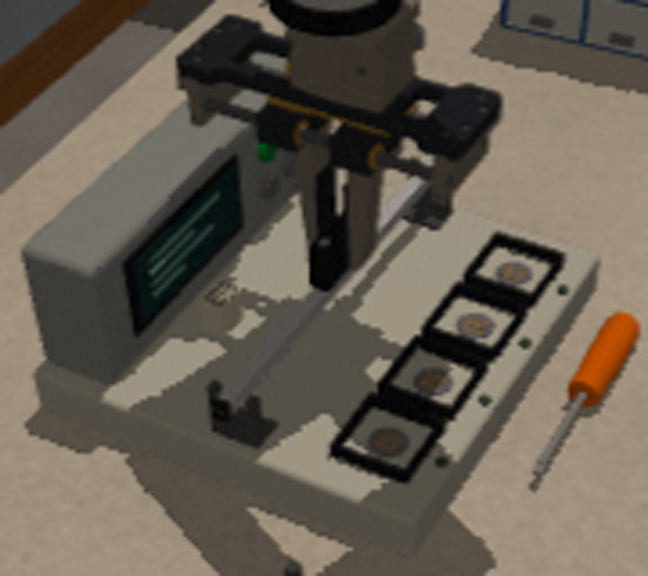

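View pics/w6.png

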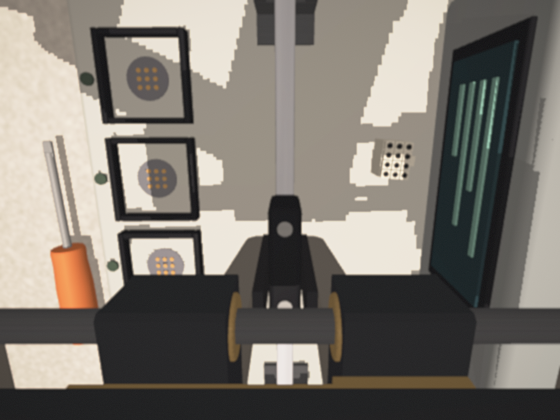

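The bar lies between the bracket arms, with its left end at crop (225,400) in the side view. It isn't touching yet, since the force is unchanged, so I lower the last few mm.

Request:
drive_tool([
  [0,[0,0,-0.002],0],
  [0,[0,0,-0.0015],0],
  [0,[0,0,-0.001],0],
  [0,[0,0,0],0],
])

```text
t: 12.18
tcp_pos: [0.6227, -0.2029, 0.0789]
tool_rot: [-0.492, -0.508, -0.492, 0.508]
wrist_force: [0.3, -0.8, -1.7]
finger_gap: 0.17
```

Request:
drive_tool([
  [0,[0,0,-0.001],0],
  [0,[0,0,0],0],
  [0,[0,0,0],0],
])

```text
t: 12.43
tcp_pos: [0.6228, -0.2029, 0.078]
tool_rot: [-0.492, -0.508, -0.492, 0.508]
wrist_force: [0.1, -0.2, -2.2]
finger_gap: 0.172
```

Request:
drive_tool([
  [0,[0,0,-0.001],0],
  [0,[0,0,0],0],
  [0,[0,0,0],0],
])

```text
t: 12.68
tcp_pos: [0.6228, -0.203, 0.077]
tool_rot: [-0.492, -0.508, -0.492, 0.508]
wrist_force: [0.2, 0.7, -2.0]
finger_gap: 0.174
```

Request:
drive_tool([
  [0,[0,0,-0.001],0],
  [0,[0,0,0],0],
  [0,[0,0,0],0],
])

```text
t: 12.93
tcp_pos: [0.623, -0.203, 0.0767]
tool_rot: [0.492, 0.508, 0.492, -0.508]
wrist_force: [-2.9, 0.1, 4.4]
finger_gap: 0.17
```

Contact: Fz rose to +4.4 N at TCP z 0.0767. I'll release and rise.

Request:
drive_tool([
  [0.25,[0,0,0],0],
  [0.4,[0,0,0],0],
  [0.6,[0,0,0],0],
  [0.6,[0,0,0],0],
  [0.6,[0,0,0],0],
  [0.6,[0,0,0],0],
  [0.6,[0,0,0],0],
  [0.6,[0,0,0],0],
  [0.6,[0,0,0.005],0],
  [0.6,[0,0,0.015],0],
  [0.6,[0,0,0.025],0],
  [0.6,[0,0,0.03],0],
  [0.6,[0,0,0.03],0],
  [0.6,[-0.01,0.02,0.025],0],
  [0.6,[-0.012,0.025,0],0],
  [0.6,[-0.012,0.025,0],0],
  [0.6,[-0.012,0.025,0],0],
  [0.6,[-0.012,0.025,0],0],
])

```text
t: 14.43
tcp_pos: [0.5642, -0.082, 0.2068]
tool_rot: [0.492, 0.508, 0.491, -0.508]
wrist_force: [0.2, 0.7, 0.7]
finger_gap: 0.598
```

```bash
python3 - <<'E'
from h import *
st()
p=get_image('wrist'); save(p,'w7')
s=get_image('side'); save(s,'s7')
for q in (p,s):
    for r in spot_point(q,'bar')[:1]: print(r,at_z(q,r['xy'],.057))
    for r in spot_point(q,'tester')[:1]: print(r,at_z(q,r['xy'],0))
E
```

```text
t 14.43 tcp [ 0.5642 -0.082   0.2068] yaw of jaws mod pi -0.03340936196479394 toolx [ 0.0008 -0.0001 -1.    ] F [0.162  0.6628 0.7486] gap 0.598 q [-0.147   0.2756  1.7615  0.0001  1.1036 -0.1137]
{'xy': [344.3, 301.3], 'conf': 0.74} [ 0.6229 -0.2032  0.057 ]
{'xy': [266.1, 275.8], 'conf': 0.88} [ 0.5365 -0.1986  0.    ]
{'xy': [263.0, 140.6], 'conf': 0.75} [ 0.625  -0.1984  0.057 ]
{'xy': [295.8, 169.7], 'conf': 0.78} [ 0.5363 -0.1971  0.    ]
```

View pics/w7.png

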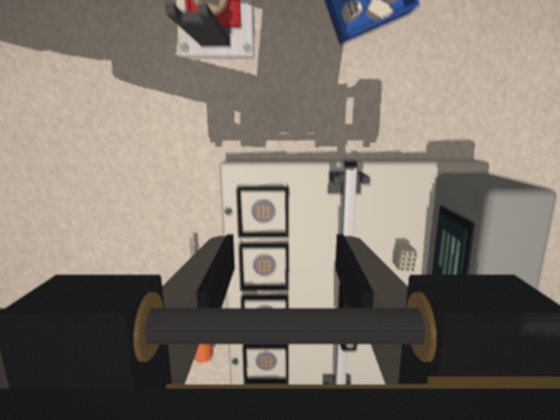

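View pics/s7.png

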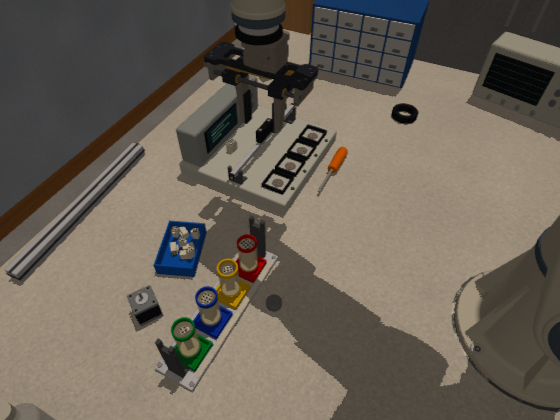

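The bar lies in both brackets: (0.623,-0.203) from the wrist against a target of (0.6225,-0.203). Next I move above the rack and measure the adapters.

Request:
drive_tool([
  [0.8,[-0.003,0.009,0.002],0],
  [0.8,[-0.006,0.019,0.004],0],
  [0.8,[-0.006,0.019,0.004],0],
  [0.8,[-0.006,0.019,0.004],0],
  [0.8,[-0.006,0.019,0.004],0],
  [0.8,[-0.006,0.019,0.004],0],
  [0.8,[-0.006,0.019,0.004],0],
  [0.8,[-0.006,0.019,0.004],0],
  [0.8,[-0.006,0.019,0.004],0],
  [0.8,[-0.006,0.019,0.004],0],
  [0.8,[-0.004,0.012,0],0],
  [0.8,[0,0,0],0],
  [0.8,[0,0,0],0],
])

```text
t: 15.82
tcp_pos: [0.5039, 0.1091, 0.2439]
tool_rot: [-0.492, -0.508, -0.492, 0.508]
wrist_force: [0.0, 0.5, -0.4]
finger_gap: 0.795
```

```bash
python3 - <<'E'
from h import *
st()
p=get_image('wrist'); save(p,'w8'); print(p['eye'])
im=p['image'][:,:,::-1]
cv2.imwrite('pics/w8c.png',cv2.resize(im[0:240,230:350],None,fx=2.5,fy=2.5,interpolation=cv2.INTER_CUBIC))
for c in ('green','blue','yellow','red'):
    for t,z in (('adapter_',.013),('seat_',.01)):
        for r in spot_point(p,t+c)[:1]: print(t+c,np.round(r['xy'],1),round(r['conf'],2),at_z(p,r['xy'],z))
E
```

```text
t 15.82 tcp [0.5039 0.1091 0.2439] yaw of jaws mod pi -0.03192295087457242 toolx [-0.     -0.0004 -1.    ] F [ 0.0024  0.5126 -0.4308] gap 0.795 q [ 0.2105  0.1527  1.8315 -0.0004  1.1574  0.2426]
[0.5048 0.1765 0.4139]
adapter_green [284.6  17.3] 0.7 [0.5082 0.2856 0.013 ]
seat_green [279.5  13.6] 0.56 [0.5027 0.2902 0.01  ]
adapter_blue [281.5  74.4] 0.85 [0.5028 0.2276 0.013 ]
seat_blue [283.8  75.8] 0.91 [0.5054 0.2264 0.01  ]
adapter_yellow [285.8 130.5] 0.9 [0.5058 0.1657 0.013 ]
seat_yellow [283.5 132.1] 0.81 [0.503  0.1638 0.01  ]
adapter_red [282.4 183.4] 0.6 [0.4997 0.1028 0.013 ]
seat_red [282.3 181. ] 0.76 [0.4996 0.1053 0.01  ]
```

View pics/w8c.png

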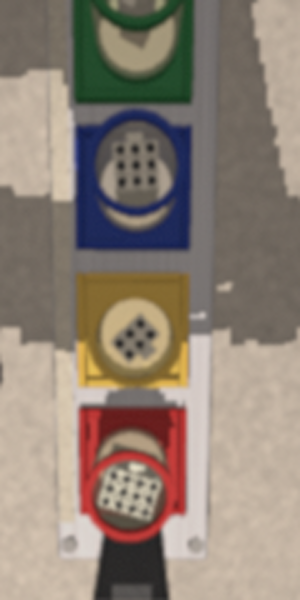

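```bash
python3 - <<'E'
from h import *
p=get_image('wrist')
for c,u,v in (('blue',135.5,162),('yellow',136.5,331),('red',130,497)):
    print(c,at_z(p,[230+(u+.5)/2.5-.5,(v+.5)/2.5-.5],.093))
for c,x in (('blue',(76,124,190,248)),('yellow',(77,275,188,386)),('red',(79,407,186,516)),('green',(74,-10,192,103))):
    print(c,at_z(p,[230+(x[0]+x[2])/5,(x[1]+x[3])/5],.021))
E
```

```text
blue [0.5059 0.2253 0.093 ]
yellow [0.5043 0.166  0.093 ]
red [0.4996 0.102  0.093 ]
blue [0.505  0.2262 0.021 ]
yellow [0.5026 0.1637 0.021 ]
red [0.5005 0.1024 0.021 ]
green [0.5069 0.2819 0.021 ]
```

The adapters stand within about 2 mm of their seat centres. I start with red at (0.500, 0.1025).

Request:
drive_tool([
  [0.8,[-0.004,-0.0065,-0.01],0],
  [0.8,[0,0,-0.025],0],
  [0.8,[0,0,-0.03],0],
  [0.8,[0,0,-0.03],0],
  [0.8,[0,0,-0.03],0],
  [0.8,[0,0,-0.025],0],
  [0.8,[0,0,-0.02],0],
  [0.8,[0,0,-0.012],0],
  [0.8,[0,0,-0.008],0],
  [0.8,[0,0,0],0],
  [0.3,[0,0,0],0],
  [0.3,[0,0,0],0],
  [0.3,[0,0,0],0],
  [0.3,[0,0,0],0],
  [0.3,[0,0,0],0],
  [0.3,[0,0,0],0],
  [0.3,[0,0,0],0],
  [0.3,[0,0,0],0],
  [0.3,[0,0,0],0],
  [0.3,[0,0,0],0],
], newtons=20)

```text
t: 17.98
tcp_pos: [0.5002, 0.1026, 0.0545]
tool_rot: [0.492, 0.508, 0.492, -0.508]
wrist_force: [-0.8, -0.4, 4.8]
finger_gap: 0.39
```

```bash
python3 - <<'E'
from h import *
st()
p=get_image('wrist'); save(p,'w9')
E
```

```text
t 17.98 tcp [0.5002 0.1026 0.0545] yaw of jaws mod pi -0.03299288151001867 toolx [ 0.0006  0.0001 -1.    ] F [-0.8009 -0.4111  4.8002] gap 0.39 q [ 0.1994  0.397   2.0031 -0.      0.7409  0.2324]
```

View pics/w9.png

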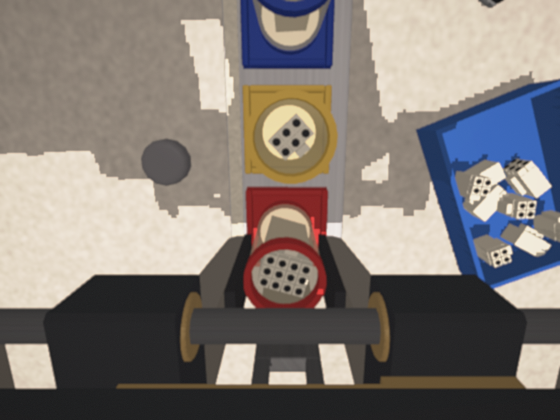

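Red is gripped: opening 0.39, about 35.9 mm. I lift it straight up and carry it to bay 4 at (0.535,-0.294), stopping about 1 cm above the floor to look.

Request:
drive_tool([
  [0.3,[0,0,0.01],0],
  [0.3,[0,0,0.02],0],
  [0.3,[0,0,0.03],0],
  [0.3,[0,0,0.03],0],
  [0.3,[0,0,0.03],0],
  [0.3,[0.001,-0.014,0.01],0],
  [0.3,[0.0025,-0.0285,0],0],
  [0.3,[0.0025,-0.0285,0],0],
  [0.3,[0.0025,-0.0285,0],0],
  [0.3,[0.0025,-0.0285,0],0],
  [0.3,[0.0025,-0.0285,0],0],
  [0.3,[0.0025,-0.0285,0],0],
  [0.3,[0.0025,-0.0285,0],0],
  [0.3,[0.0025,-0.0285,0],0],
  [0.3,[0.0025,-0.0285,0],0],
  [0.3,[0.0025,-0.0285,0],0],
  [0.3,[0.0025,-0.0285,0],0],
  [0.3,[0.0025,-0.0285,0],0],
  [0.3,[0.0025,-0.0285,0],0],
  [0.3,[0.001,-0.012,0],0],
])

```text
t: 19.7
tcp_pos: [0.5342, -0.297, 0.1844]
tool_rot: [-0.492, -0.508, -0.491, 0.509]
wrist_force: [-1.2, -0.1, -1.4]
finger_gap: 0.387
```

Request:
drive_tool([
  [0.3,[0,0,0],0],
  [0.3,[0,0,-0.01],0],
  [0.3,[0,0,-0.025],0],
  [0.3,[0,0,-0.025],0],
  [0.3,[0,0,-0.02],0],
  [0.3,[0,0,-0.01],0],
  [0.3,[0,0,0],0],
  [0.3,[0,0,0],0],
])

```text
t: 20.37
tcp_pos: [0.5342, -0.2929, 0.094]
tool_rot: [-0.491, -0.508, -0.492, 0.508]
wrist_force: [-0.1, 0.1, -1.0]
finger_gap: 0.391
```

```bash
python3 - <<'E'
from h import *
st()
p=get_image('wrist'); save(p,'w10')
p=get_image('side'); im=p['image'][:,:,::-1]
cv2.imwrite('pics/s10.png',cv2.resize(im[60:220,170:350],None,fx=3.6,fy=3.6,interpolation=cv2.INTER_CUBIC))
E
```

```text
t 20.37 tcp [ 0.5342 -0.2929  0.094 ] yaw of jaws mod pi -0.03218792835343698 toolx [-0.0009  0.0007 -1.    ] F [-0.0854  0.1239 -0.9665] gap 0.391 q [-0.5041  0.4643  1.7646  0.0002  0.9138 -0.4721]
```

View pics/w10.png

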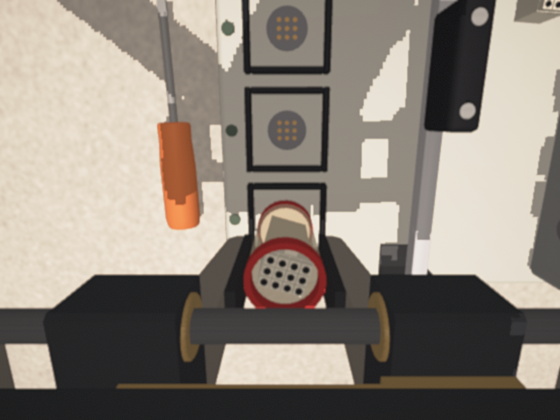

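View pics/s10.png

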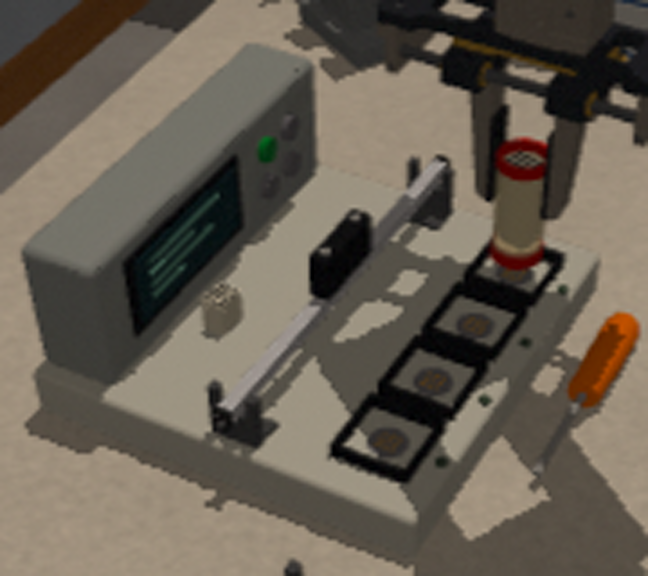

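The adapter is upright over bay 4, and the side view shows the bar lying in both brackets. I check the bay positions from the discs at (287.5,28) and (287,130).

```bash
python3 - <<'E'
from h import *
p=get_image('wrist')
a=at_z(p,(287.5,28),.0355)[:2];b=at_z(p,(287,130.3),.0355)[:2];d=a-b
print(a,b,np.linalg.norm(d),-d[0]/d[1]); print('bay4',b-d)
# bay4 nest rim: left outer col 248, right 326 at row 190ish ; top edge row 184..
for uv in ((247.5,190),(326.5,190),(287,184)): print(at_z(p,uv,.045))
# adapter rim circle (244-326, 238-314)
print('rim',at_z(p,(285,276),.094-.0415+.08), 'foot top/back', at_z(p,(285,201),.094-.0415+.008))
E
```

```text
[ 0.5399 -0.1701] [ 0.5376 -0.2326] 0.06255162205633923 -0.03542100593498988
bay4 [ 0.5354 -0.2951]
[ 0.5098 -0.2707  0.045 ]
[ 0.563  -0.2725  0.045 ]
[ 0.5365 -0.2675  0.045 ]
rim [ 0.5342 -0.2917  0.1325] foot top/back [ 0.5349 -0.2755  0.0605]
```

The wrist puts bay 4 at (0.5354,-0.295), so I shift by (+1,-1.5) mm and lower.

Request:
drive_tool([
  [0.3,[0.001,-0.0015,-0.004],0],
  [0.3,[0,0,-0.006],0],
  [0.3,[0,0,-0.004],0],
  [0.3,[0,0,-0.002],0],
  [0.3,[0,0,-0.001],0],
  [0.3,[0,0,0],0],
  [0.3,[0,0,0],0],
])

```text
t: 21.1
tcp_pos: [0.5353, -0.2955, 0.077]
tool_rot: [-0.492, -0.508, -0.492, 0.508]
wrist_force: [-0.3, 0.2, -1.5]
finger_gap: 0.383
```

Request:
drive_tool([
  [0.3,[0,0,-0.001],0],
  [0.3,[0,0,0],0],
  [0.3,[0,0,0],0],
])

```text
t: 21.35
tcp_pos: [0.5355, -0.2956, 0.0765]
tool_rot: [0.492, 0.508, 0.492, -0.508]
wrist_force: [-0.6, -0.2, 3.5]
finger_gap: 0.385
```

It touched down at TCP z 0.0765, just as worked out. I'll release, rise, and head for yellow at (0.5035,0.1645).

Request:
drive_tool([
  [0.5,[0,0,0],0],
  [0.6,[0,0,0],0],
  [0.65,[0,0,0],0],
  [0.65,[0,0,0],0],
  [0.65,[0,0,0],0],
  [0.65,[0,0,0],0],
  [0.65,[0,0,0.01],0],
  [0.65,[0,0,0.025],0],
  [0.65,[0,0,0.035],0],
  [0.65,[0,0,0.035],0],
  [0.65,[0,0.015,0.025],0],
  [0.65,[-0.002,0.03,0],0],
  [0.65,[-0.002,0.03,0],0],
  [0.65,[-0.002,0.03,0],0],
  [0.65,[-0.002,0.03,0],0],
  [0.65,[-0.002,0.03,0],0],
  [0.65,[-0.002,0.03,0],0],
  [0.65,[-0.002,0.03,0],0],
  [0.65,[-0.002,0.03,0],0],
])

```text
t: 22.93
tcp_pos: [0.5191, -0.0391, 0.207]
tool_rot: [0.492, 0.508, 0.491, -0.508]
wrist_force: [-0.0, 0.0, 0.1]
finger_gap: 0.651
```

```bash
python3 - <<'E'
from h import *
st()
p=get_image('wrist'); save(p,'w11')
p=get_image('side'); im=p['image'][:,:,::-1]
cv2.imwrite('pics/s11.png',cv2.resize(im[60:220,170:350],None,fx=3.6,fy=3.6,interpolation=cv2.INTER_CUBIC))
for r in spot_point(p,'adapter_red')[:1]: print(r,at_z(p,r['xy'],.035))
E
```

```text
t 22.93 tcp [ 0.5191 -0.0391  0.207 ] yaw of jaws mod pi -0.03314290731265701 toolx [ 0.0009 -0.0001 -1.    ] F [-0.0078  0.0094  0.0538] gap 0.651 q [-0.0781  0.1982  1.8634  0.      1.079  -0.0449]
{'xy': [311.1, 136.0], 'conf': 0.59} [ 0.5383 -0.291   0.035 ]
```

View pics/s11.png

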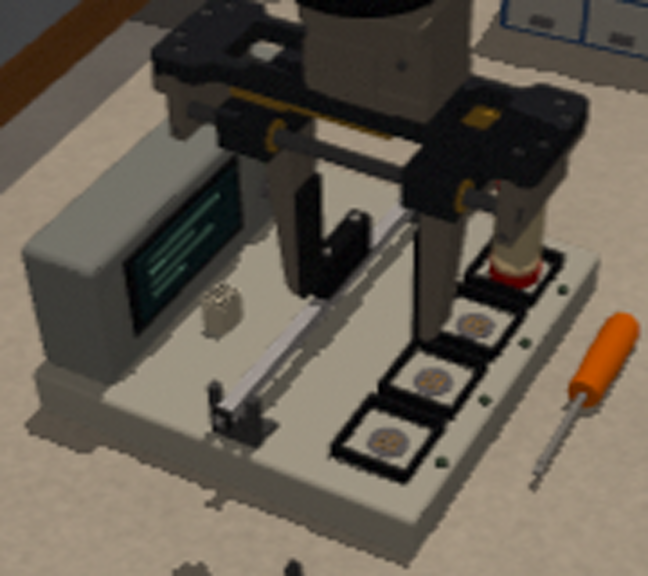

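View pics/w11.png

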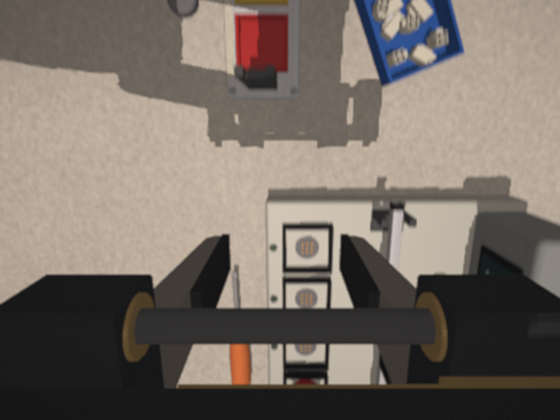

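Red stands upright in bay 4, with its foot at crop (515,275). Next is yellow.

Request:
drive_tool([
  [0.8,[-0.001,0.015,0],0],
  [0.8,[-0.002,0.027,0],0],
  [0.8,[-0.002,0.027,0],0],
  [0.8,[-0.002,0.027,0],0],
  [0.8,[-0.002,0.027,0],0],
  [0.8,[-0.002,0.027,0],0],
  [0.8,[-0.002,0.027,0],0],
  [0.8,[-0.0025,0.0265,0],0],
  [0.8,[0,0,-0.01],0],
  [0.8,[0,0,-0.025],0],
  [0.8,[0,0,-0.03],0],
  [0.8,[0,0,-0.03],0],
  [0.8,[0,0,-0.025],0],
  [0.8,[0,0,-0.017],0],
  [0.8,[0,0,-0.01],0],
  [0.8,[0,0,-0.0055],0],
  [0.8,[0,0,0],0],
  [0.3,[0,0,0],0],
  [0.3,[0,0,0],0],
])

```text
t: 24.67
tcp_pos: [0.5048, 0.1631, 0.0547]
tool_rot: [0.492, 0.509, 0.491, -0.508]
wrist_force: [-0.2, 0.6, -0.3]
finger_gap: 0.676
```

Request:
drive_tool([
  [0.3,[0,0,0],0],
  [0.3,[0,0,0],0],
  [0.3,[0,0,0],0],
  [0.3,[0,0,0],0],
  [0.3,[0,0,0],0],
  [0.3,[0,0,0],0],
  [0.3,[0,0,0],0],
  [0.3,[0,0,0],0],
])

```text
t: 25.33
tcp_pos: [0.5041, 0.1632, 0.0539]
tool_rot: [0.492, 0.508, 0.492, -0.508]
wrist_force: [-0.1, 0.3, 5.0]
finger_gap: 0.387
```

```bash
python3 - <<'E'
from h import *
st()
p=get_image('wrist'); save(p,'w12')
E
```

```text
t 25.33 tcp [0.5041 0.1632 0.0539] yaw of jaws mod pi -0.03296762713769863 toolx [ 0.0004  0.0002 -1.    ] F [-0.0504  0.337   4.9767] gap 0.387 q [0.3102 0.4212 1.9623 0.0001 0.7576 0.3431]
```

View pics/w12.png

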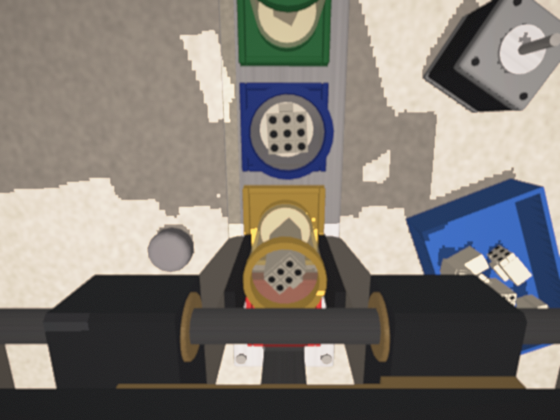

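Yellow is gripped and centred at (285,272). I lift and carry it to bay 3.

Request:
drive_tool([
  [0.3,[0,0,0.01],0],
  [0.3,[0,0,0.02],0],
  [0.3,[0,0,0.03],0],
  [0.3,[0,0,0.03],0],
  [0.3,[0,0,0.03],0],
  [0.3,[0.0005,-0.015,0.01],0],
  [0.3,[0.0025,-0.0285,0],0],
  [0.3,[0.0025,-0.0285,0],0],
  [0.3,[0.0025,-0.0285,0],0],
  [0.3,[0.0025,-0.0285,0],0],
  [0.3,[0.0025,-0.0285,0],0],
  [0.3,[0.0025,-0.0285,0],0],
  [0.3,[0.0025,-0.0285,0],0],
  [0.3,[0.0025,-0.0285,0],0],
  [0.3,[0.0025,-0.0285,0],0],
  [0.3,[0.0025,-0.0285,0],0],
  [0.3,[0.0025,-0.0285,0],0],
  [0.3,[0.0025,-0.0285,0],0],
  [0.3,[0.0025,-0.0285,0],0],
  [0.3,[0.0005,-0.012,0],0],
])

```text
t: 27.05
tcp_pos: [0.5373, -0.2374, 0.1839]
tool_rot: [-0.492, -0.508, -0.491, 0.509]
wrist_force: [-0.1, 0.1, -0.6]
finger_gap: 0.385
```

Request:
drive_tool([
  [0.3,[0,0,0],0],
  [0.3,[0,0,-0.01],0],
  [0.3,[0,0,-0.025],0],
  [0.3,[0,0,-0.025],0],
  [0.3,[0,0,-0.02],0],
  [0.3,[0,0,-0.01],0],
  [0.3,[0,0,0],0],
  [0.3,[0,0,0],0],
])

```text
t: 27.72
tcp_pos: [0.5372, -0.2335, 0.0934]
tool_rot: [-0.492, -0.508, -0.492, 0.508]
wrist_force: [0.5, -0.4, -1.3]
finger_gap: 0.384
```

```bash
python3 - <<'E'
from h import *
st()
p=get_image('wrist'); save(p,'w13')
E
```

```text
t 27.72 tcp [ 0.5372 -0.2335  0.0934] yaw of jaws mod pi -0.032128354847507756 toolx [-0.0009  0.0006 -1.    ] F [ 0.4962 -0.3524 -1.3194] gap 0.384 q [-0.4126  0.434   1.8177  0.0002  0.891  -0.3806]
```

View pics/w13.png

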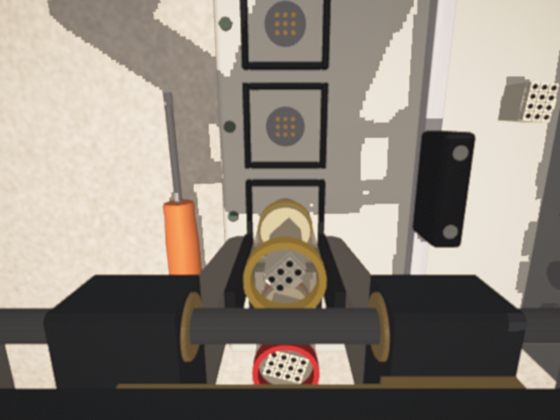

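Yellow is over bay 3. The discs at (285.5,23) and (285.5,126) are spaced as they were for red, within about 1 mm. Lowering.

Request:
drive_tool([
  [0.3,[0,0.0005,-0.004],0],
  [0.3,[0,0,-0.006],0],
  [0.3,[0,0,-0.004],0],
  [0.3,[0,0,-0.002],0],
  [0.3,[0,0,-0.001],0],
  [0.3,[0,0,0],0],
  [0.3,[0,0,0],0],
])

```text
t: 28.35
tcp_pos: [0.5373, -0.234, 0.0766]
tool_rot: [-0.492, -0.508, -0.492, 0.508]
wrist_force: [-0.3, 0.3, -0.9]
finger_gap: 0.39
```

Request:
drive_tool([
  [0.3,[0,0,-0.001],0],
  [0.3,[0,0,0],0],
  [0.3,[0,0,0],0],
])

```text
t: 28.6
tcp_pos: [0.5376, -0.2341, 0.076]
tool_rot: [0.492, 0.508, 0.491, -0.508]
wrist_force: [0.2, -0.2, 2.1]
finger_gap: 0.388
```

Request:
drive_tool([
  [0.5,[0,0,0],0],
  [0.6,[0,0,0],0],
  [0.65,[0,0,0],0],
  [0.65,[0,0,0],0],
  [0.65,[0,0,0],0],
  [0.65,[0,0,0],0],
  [0.65,[0,0,0.01],0],
  [0.65,[0,0,0.025],0],
  [0.65,[0,0,0.035],0],
  [0.65,[0,0,0.035],0],
  [0.65,[0,0.015,0.025],0],
  [0.65,[-0.002,0.03,0],0],
  [0.65,[-0.002,0.03,0],0],
  [0.65,[-0.002,0.03,0],0],
  [0.65,[-0.002,0.03,0],0],
  [0.65,[-0.002,0.03,0],0],
  [0.65,[-0.002,0.03,0],0],
  [0.65,[-0.002,0.03,0],0],
  [0.65,[-0.002,0.03,0],0],
  [0.65,[-0.002,0.03,0],0],
])

```text
t: 30.27
tcp_pos: [0.5191, 0.0525, 0.2065]
tool_rot: [0.492, 0.508, 0.491, -0.508]
wrist_force: [0.7, 0.2, -0.3]
finger_gap: 0.644
```

Request:
drive_tool([
  [0.8,[-0.002,0.03,0],0],
  [0.8,[-0.002,0.03,0],0],
  [0.8,[-0.002,0.03,0],0],
  [0.8,[-0.002,0.03,0],0],
  [0.8,[-0.003,0.03,0],0],
  [0.8,[-0.003,0.025,0],0],
  [0.8,[0,0,0],0],
  [0.8,[0,0,0],0],
])

```text
t: 30.93
tcp_pos: [0.5051, 0.227, 0.2062]
tool_rot: [0.492, 0.508, 0.492, -0.507]
wrist_force: [-0.5, 0.1, -0.1]
finger_gap: 0.8
```

```bash
python3 - <<'E'
from h import *
st()
p=get_image('side'); im=p['image'][:,:,::-1]
cv2.imwrite('pics/s14.png',cv2.resize(im[60:390,130:350],None,fx=2.2,fy=1.8,interpolation=cv2.INTER_CUBIC))
p=get_image('wrist'); save(p,'w14')
for r in spot_point(p,'adapter_green')[:1]: print(r,at_z(p,r['xy'],.013))
E
```

```text
t 30.93 tcp [0.5051 0.227  0.2062] yaw of jaws mod pi -0.0305291650464381 toolx [ 0.0004  0.     -1.    ] F [-0.4624  0.1258 -0.1249] gap 0.8 q [ 0.4198  0.2512  1.7961 -0.0001  1.0939  0.4504]
{'xy': [287.2, 128.3], 'conf': 0.73} [0.5086 0.2859 0.013 ]
```

View pics/s14.png

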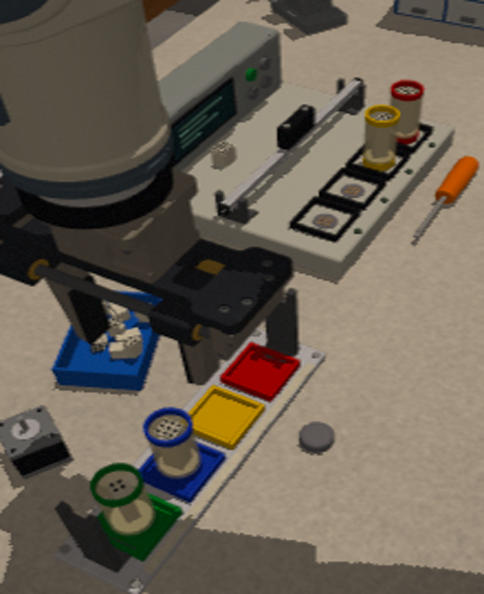

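View pics/w14.png

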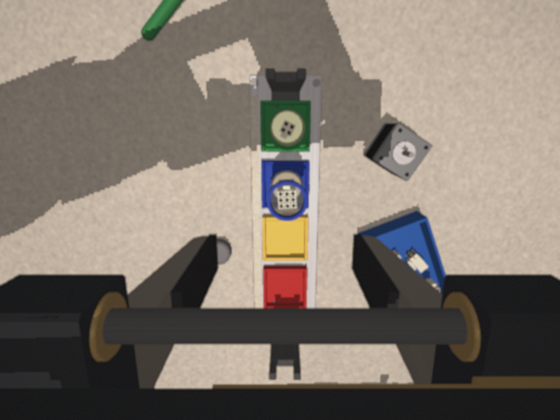

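Yellow and red stand upright in bays 3 and 4. The rims in the rack are blue at (287,199) and green at (287,127).

```bash
python3 - <<'E'
from h import *
p=get_image('wrist')
print(at_z(p,(287.3,199.5),.093),at_z(p,(287.5,127.5),.093),at_z(p,(286,126),.021))
E
```

```text
[0.5065 0.2262 0.093 ] [0.5086 0.2873 0.093 ] [0.5077 0.2875 0.021 ]
```

Request:
drive_tool([
  [0.8,[0.0005,-0.001,-0.01],0],
  [0.8,[0,0,-0.025],0],
  [0.8,[0,0,-0.03],0],
  [0.8,[0,0,-0.03],0],
  [0.8,[0,0,-0.025],0],
  [0.8,[0,0,-0.016],0],
  [0.8,[0,0,-0.01],0],
  [0.8,[0,0,-0.0055],0],
  [0.8,[0,0,0],0],
  [0.3,[0,0,0],0],
  [0.3,[0,0,0],0],
  [0.3,[0,0,0],0],
  [0.3,[0,0,0],0],
  [0.3,[0,0,0],0],
  [0.3,[0,0,0],0],
  [0.3,[0,0,0],0],
  [0.3,[0,0,0],0],
  [0.3,[0,0,0],0],
  [0.3,[0,0,0],0],
])

```text
t: 32.72
tcp_pos: [0.5061, 0.2252, 0.0544]
tool_rot: [0.492, 0.508, 0.492, -0.508]
wrist_force: [-1.1, -0.4, 5.1]
finger_gap: 0.384
```

```bash
python3 - <<'E'
from h import *
st()
p=get_image('wrist'); save(p,'w15')
E
```

```text
t 32.72 tcp [0.5061 0.2252 0.0544] yaw of jaws mod pi -0.03304090301540574 toolx [ 0.0006  0.0003 -1.    ] F [-1.1333 -0.4134  5.0776] gap 0.384 q [0.4159 0.4494 1.9099 0.0001 0.7816 0.4489]
```

View pics/w15.png

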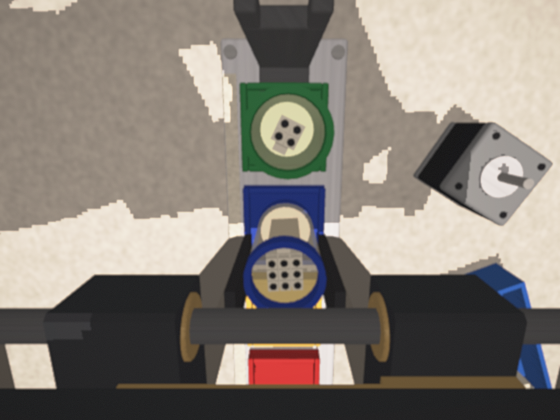

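Blue is gripped, centred at (285,274). On to bay 2.

Request:
drive_tool([
  [0.3,[0,0,0.01],0],
  [0.3,[0,0,0.02],0],
  [0.3,[0,0,0.03],0],
  [0.3,[0,0,0.03],0],
  [0.3,[0,0,0.03],0],
  [0.3,[0.0005,-0.014,0.01],0],
  [0.3,[0.0025,-0.0285,0],0],
  [0.3,[0.0025,-0.0285,0],0],
  [0.3,[0.0025,-0.0285,0],0],
  [0.3,[0.0025,-0.0285,0],0],
  [0.3,[0.0025,-0.0285,0],0],
  [0.3,[0.0025,-0.0285,0],0],
  [0.3,[0.0025,-0.0285,0],0],
  [0.3,[0.0025,-0.0285,0],0],
  [0.3,[0.0025,-0.0285,0],0],
  [0.3,[0.0025,-0.0285,0],0],
  [0.3,[0.0025,-0.0285,0],0],
  [0.3,[0.0025,-0.0285,0],0],
  [0.3,[0.0025,-0.0285,0],0],
  [0.3,[0.0005,-0.012,0],0],
])

```text
t: 34.43
tcp_pos: [0.5385, -0.1749, 0.1835]
tool_rot: [-0.491, -0.508, -0.491, 0.509]
wrist_force: [0.2, -0.1, -0.9]
finger_gap: 0.393
```

Request:
drive_tool([
  [0.3,[0,0,0],0],
  [0.3,[0,0,-0.01],0],
  [0.3,[0,0,-0.025],0],
  [0.3,[0,0,-0.025],0],
  [0.3,[0,0,-0.02],0],
  [0.3,[0,0,-0.01],0],
  [0.3,[0,0,0],0],
  [0.3,[0,0,0],0],
])

```text
t: 35.1
tcp_pos: [0.539, -0.1705, 0.0938]
tool_rot: [-0.491, -0.508, -0.492, 0.508]
wrist_force: [0.9, 0.5, -0.1]
finger_gap: 0.388
```

```bash
python3 - <<'E'
from h import *
st()
p=get_image('wrist'); save(p,'w16')
E
```

```text
t 35.1 tcp [ 0.539  -0.1705  0.0938] yaw of jaws mod pi -0.032150991384156 toolx [-0.0012  0.0005 -1.    ] F [ 0.8901  0.5196 -0.1177] gap 0.388 q [-0.3092  0.4068  1.8622  0.0002  0.8739 -0.2771]
```

View pics/w16.png

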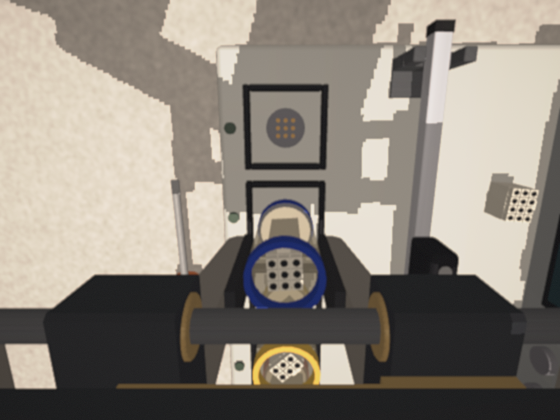

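The disc at (285.5,128) lines up as it did for the earlier placings. Lowering.

Request:
drive_tool([
  [0.3,[0,-0.0005,-0.004],0],
  [0.3,[0,0,-0.006],0],
  [0.3,[0,0,-0.004],0],
  [0.3,[0,0,-0.002],0],
  [0.3,[0,0,-0.001],0],
  [0.3,[0,0,0],0],
  [0.3,[0,0,-0.001],0],
  [0.3,[0,0,0],0],
  [0.3,[0,0,0],0],
])

```text
t: 35.9
tcp_pos: [0.5395, -0.1721, 0.0764]
tool_rot: [0.492, 0.508, 0.492, -0.508]
wrist_force: [0.6, -0.2, 1.5]
finger_gap: 0.39
```

Request:
drive_tool([
  [0.5,[0,0,0],0],
  [0.6,[0,0,0],0],
  [0.65,[0,0,0],0],
  [0.65,[0,0,0],0],
  [0.65,[0,0,0],0],
  [0.65,[0,0,0],0],
  [0.65,[0,0,0.01],0],
  [0.65,[0,0,0.025],0],
  [0.65,[0,0,0.035],0],
  [0.65,[0,0,0.035],0],
  [0.65,[0,0.015,0.025],0],
  [0.65,[-0.002,0.03,0],0],
  [0.65,[-0.002,0.03,0],0],
  [0.65,[-0.002,0.03,0],0],
  [0.65,[-0.002,0.03,0],0],
  [0.65,[-0.002,0.03,0],0],
  [0.65,[-0.002,0.03,0],0],
  [0.65,[-0.002,0.03,0],0],
  [0.65,[-0.002,0.03,0],0],
  [0.65,[-0.002,0.03,0],0],
])

```text
t: 37.57
tcp_pos: [0.521, 0.1145, 0.207]
tool_rot: [0.492, 0.508, 0.492, -0.508]
wrist_force: [-0.7, 0.6, -0.2]
finger_gap: 0.652
```

Request:
drive_tool([
  [0.8,[-0.002,0.03,0],0],
  [0.8,[-0.002,0.03,0],0],
  [0.8,[-0.002,0.03,0],0],
  [0.8,[-0.002,0.03,0],0],
  [0.8,[-0.003,0.025,0],0],
  [0.8,[-0.002,0.014,0],0],
  [0.8,[0,0,0],0],
  [0.8,[0,0,0],0],
])

```text
t: 38.23
tcp_pos: [0.5081, 0.272, 0.2063]
tool_rot: [-0.492, -0.508, -0.492, 0.508]
wrist_force: [0.1, 0.7, 0.3]
finger_gap: 0.802
```

```bash
python3 - <<'E'
from h import *
st()
p=get_image('side'); im=p['image'][:,:,::-1]
cv2.imwrite('pics/s17.png',cv2.resize(im[60:390,130:350],None,fx=2.2,fy=1.8,interpolation=cv2.INTER_CUBIC))
p=get_image('wrist'); save(p,'w17')
E
```

```text
t 38.23 tcp [0.5081 0.272  0.2063] yaw of jaws mod pi -0.03149623145691982 toolx [ 0.     -0.0004 -1.    ] F [0.0953 0.6541 0.3233] gap 0.802 q [ 0.4892  0.2862  1.748  -0.0004  1.1076  0.5209]
```

View pics/s17.png

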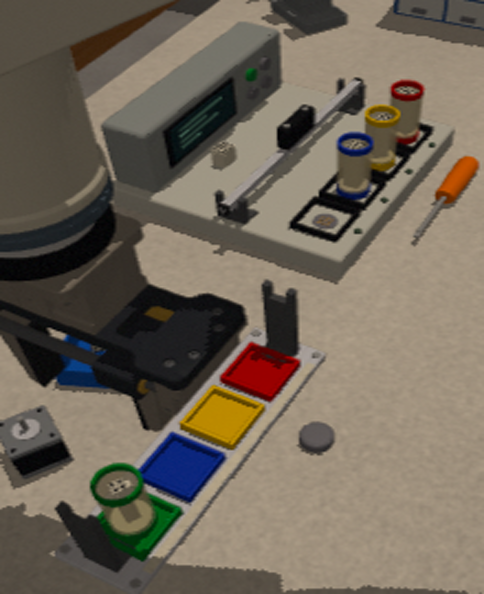

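View pics/w17.png

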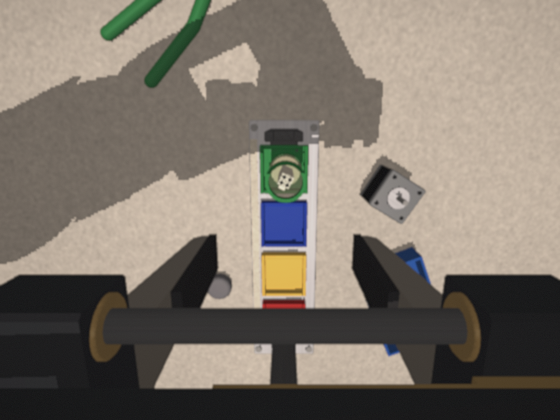

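Blue is in bay 2. The last one is green, its rim at (286,178).

```bash
python3 - <<'E'
from h import *
p=get_image('wrist')
print(at_z(p,(286,178.5),.093),at_z(p,(284.5,171.5),.021))
E
```

```text
[0.509  0.2905 0.093 ] [0.5075 0.2859 0.021 ]
```

Request:
drive_tool([
  [0.8,[0,0.0155,0],0],
  [0.8,[0,0,-0.01],0],
  [0.8,[0,0,-0.025],0],
  [0.8,[0,0,-0.03],0],
  [0.8,[0,0,-0.03],0],
  [0.8,[0,0,-0.025],0],
  [0.8,[0,0,-0.016],0],
  [0.8,[0,0,-0.01],0],
  [0.8,[0,0,-0.0055],0],
  [0.8,[0,0,0],0],
  [0.3,[0,0,0],0],
  [0.3,[0,0,0],0],
  [0.3,[0,0,0],0],
  [0.3,[0,0,0],0],
  [0.3,[0,0,0],0],
  [0.3,[0,0,0],0],
  [0.3,[0,0,0],0],
  [0.3,[0,0,0],0],
  [0.3,[0,0,0],0],
  [0.3,[0,0,0],0],
])

```text
t: 40.05
tcp_pos: [0.5086, 0.2877, 0.0549]
tool_rot: [0.492, 0.508, 0.492, -0.508]
wrist_force: [-0.6, 0.1, 5.2]
finger_gap: 0.387
```

```bash
python3 - <<'E'
from h import *
st()
p=get_image('wrist'); save(p,'w18')
E
```

```text
t 40.05 tcp [0.5086 0.2877 0.0549] yaw of jaws mod pi -0.03300371555342951 toolx [ 0.0005  0.0003 -1.    ] F [-0.647   0.0811  5.1897] gap 0.387 q [0.5122 0.4856 1.8426 0.     0.8128 0.5452]
```

View pics/w18.png

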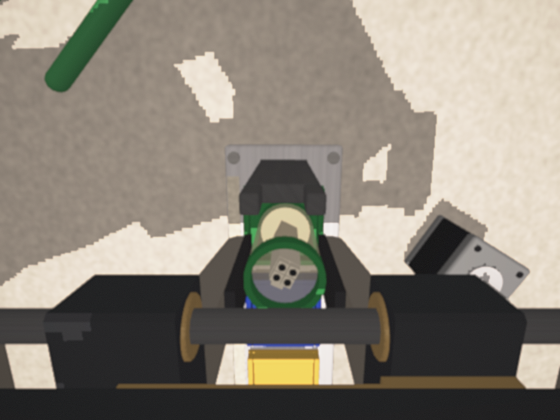

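Green is gripped. On to bay 1 at TCP (0.5415,-0.110), extrapolated from the other three.

Request:
drive_tool([
  [0.3,[0,0,0.01],0],
  [0.3,[0,0,0.02],0],
  [0.3,[0,0,0.03],0],
  [0.3,[0,0,0.03],0],
  [0.3,[0,0,0.03],0],
  [0.3,[0.0005,-0.015,0.01],0],
  [0.3,[0.0025,-0.0285,0],0],
  [0.3,[0.0025,-0.0285,0],0],
  [0.3,[0.0025,-0.0285,0],0],
  [0.3,[0.0025,-0.0285,0],0],
  [0.3,[0.0025,-0.0285,0],0],
  [0.3,[0.0025,-0.0285,0],0],
  [0.3,[0.0025,-0.0285,0],0],
  [0.3,[0.0025,-0.0285,0],0],
  [0.3,[0.0025,-0.0285,0],0],
  [0.3,[0.0025,-0.0285,0],0],
  [0.3,[0.0025,-0.0285,0],0],
  [0.3,[0.0025,-0.0285,0],0],
  [0.3,[0.0025,-0.0285,0],0],
  [0.3,[0,-0.012,0],0],
])

```text
t: 41.77
tcp_pos: [0.5404, -0.1134, 0.184]
tool_rot: [-0.491, -0.508, -0.491, 0.509]
wrist_force: [0.1, 0.2, -1.5]
finger_gap: 0.386
```

Request:
drive_tool([
  [0.3,[0,0,0],0],
  [0.3,[0,0,-0.01],0],
  [0.3,[0,0,-0.025],0],
  [0.3,[0,0,-0.025],0],
  [0.3,[0,0,-0.02],0],
  [0.3,[0,0,-0.01],0],
  [0.3,[0,0,0],0],
  [0.3,[0,0,0],0],
])

```text
t: 42.43
tcp_pos: [0.541, -0.1091, 0.0943]
tool_rot: [-0.491, -0.508, -0.492, 0.508]
wrist_force: [0.7, -0.0, -1.3]
finger_gap: 0.387
```

```bash
python3 - <<'E'
from h import *
st()
p=get_image('wrist'); save(p,'w19')
E
```

```text
t 42.43 tcp [ 0.541  -0.1091  0.0943] yaw of jaws mod pi -0.03209889966751467 toolx [-0.0013  0.0004 -1.    ] F [ 0.6746 -0.0047 -1.3115] gap 0.387 q [-0.2018  0.3884  1.8911  0.0002  0.8634 -0.1698]
```

View pics/w19.png

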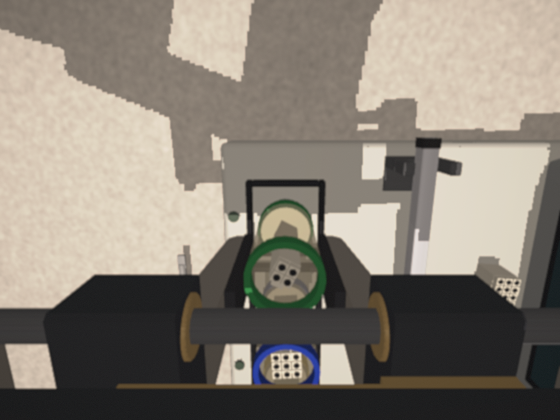

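The alignment over bay 1 matches the others, with the rim's far edge at row 183. Lowering.

Request:
drive_tool([
  [0.3,[0,-0.0005,-0.004],0],
  [0.3,[0,0,-0.006],0],
  [0.3,[0,0,-0.004],0],
  [0.3,[0,0,-0.002],0],
  [0.3,[0,0,-0.001],0],
  [0.3,[0,0,0],0],
  [0.3,[0,0,-0.001],0],
  [0.3,[0,0,0],0],
  [0.3,[0,0,0],0],
])

```text
t: 43.23
tcp_pos: [0.5416, -0.1105, 0.0769]
tool_rot: [0.492, 0.508, 0.492, -0.508]
wrist_force: [-0.2, -0.5, 2.0]
finger_gap: 0.392
```

Request:
drive_tool([
  [0.5,[0,0,0],0],
  [0.6,[0,0,0],0],
  [0.65,[0,0,0],0],
  [0.65,[0,0,0],0],
  [0.65,[0,0,0],0],
  [0.65,[0,0,0],0],
  [0.65,[0,0,0.01],0],
  [0.65,[0,0,0.025],0],
  [0.65,[0,0,0.035],0],
  [0.65,[0,0,0.035],0],
  [0.65,[0,0,0.035],0],
  [0.65,[-0.015,0,0.02],0],
  [0.65,[-0.03,0,0.01],0],
  [0.65,[-0.03,0,0.01],0],
  [0.65,[-0.03,0,0.01],0],
  [0.65,[-0.03,0,0.01],0],
  [0.65,[-0.02,0,0],0],
  [0.65,[-0.01,0,0],0],
  [0.65,[0,0,0],0],
  [0.65,[0,0,0],0],
])

```text
t: 44.9
tcp_pos: [0.3769, -0.1106, 0.2771]
tool_rot: [0.492, 0.509, 0.491, -0.508]
wrist_force: [-0.8, -0.4, 0.7]
finger_gap: 0.652
```

```bash
python3 - <<'E'
from h import *
st()
for n in ('side','wrist','top'):
    p=get_image(n); save(p,n[0]+'20')
    for t,z in (('tester',0),('bar',.057),('adapter_green',.035),('adapter_blue',.035),('adapter_yellow',.035),('adapter_red',.035)):
        for r in spot_point(p,t)[:1]: print(n,t,np.round(r['conf'],2),at_z(p,r['xy'],z))
    if n=='side': cv2.imwrite('pics/s20c.png',cv2.resize(p['image'][60:220,170:350,::-1],None,fx=3.6,fy=3.6,interpolation=cv2.INTER_CUBIC))
E
```

```text
t 44.9 tcp [ 0.3769 -0.1106  0.2771] yaw of jaws mod pi -0.03348560426659142 toolx [ 0.0015 -0.0003 -1.    ] F [-0.8363 -0.3627  0.7088] gap 0.652 q [-0.2893 -0.0928  2.0107  0.0002  1.2221 -0.2559]
side tester 0.73 [ 0.539  -0.1966  0.    ]
side bar 0.9 [ 0.6234 -0.21    0.057 ]
side adapter_green 0.62 [ 0.5445 -0.1058  0.035 ]
side adapter_blue 0.63 [ 0.5401 -0.1684  0.035 ]
side adapter_yellow 0.79 [ 0.5446 -0.2435  0.035 ]
side adapter_red 0.69 [ 0.5457 -0.1133  0.035 ]
wrist tester 0.8 [ 0.5317 -0.2006  0.    ]
wrist bar 0.84 [ 0.6248 -0.2062  0.057 ]
wrist adapter_green 0.98 [ 0.5425 -0.1132  0.035 ]
wrist adapter_blue 0.63 [ 0.5378 -0.1737  0.035 ]
wrist adapter_yellow 0.8 [ 0.5345 -0.2338  0.035 ]
top tester 0.92 [ 0.5466 -0.1959  0.    ]
top bar 0.74 [ 0.6196 -0.201   0.057 ]
top adapter_blue 0.72 [ 0.535  -0.1698  0.035 ]
top adapter_yellow 0.52 [ 0.5352 -0.23    0.035 ]
top adapter_red 0.52 [ 0.5317 -0.286   0.035 ]
```

View pics/s20c.png

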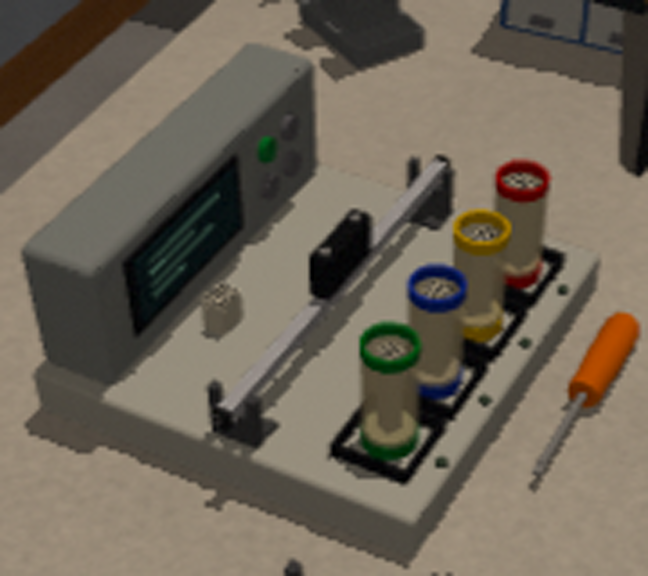

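View pics/t20.png

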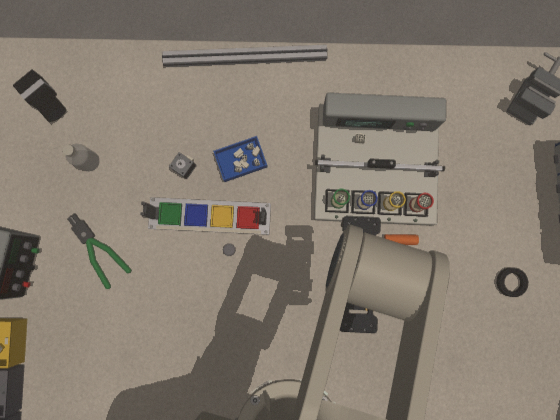

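View pics/w20.png

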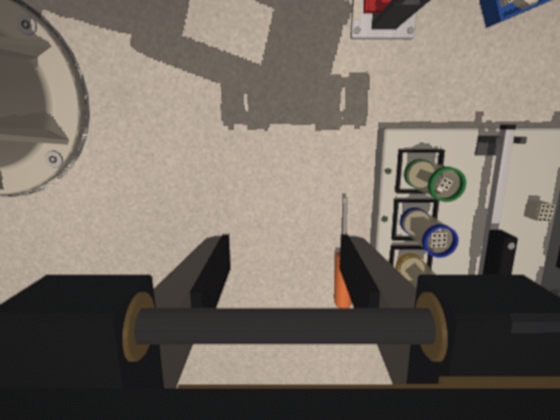

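All four adapters stand in the bays in the order green, blue, yellow, red, with the bar in both brackets. A last check compares the rim centres in the top view with the bay centres measured earlier from the same camera.

```bash
python3 - <<'E'
from h import *
p=get_image('top')
im=p['image'][:,:,::-1]; cv2.imwrite('pics/t21c.png',cv2.resize(im[150:230,310:450],None,fx=5.5,fy=5.5,interpolation=cv2.INTER_CUBIC))
bays=np.array([[.541,-.1056],[.539,-.1674],[.5369,-.2289],[.5348,-.2913]])
hsv=cv2.cvtColor(p['image'],cv2.COLOR_RGB2HSV)
for i,(c,lo,hi) in enumerate((('green',45,85),('blue',105,130),('yellow',18,32),('red',170,180))):
    m=cv2.inRange(hsv,(lo,110,40),(hi,255,255)); 
    if c=='red': m|=cv2.inRange(hsv,(0,110,40),(6,255,255))
    k=np.array(proj(p,[*bays[i],.115])); w=np.zeros_like(m); w[int(k[1])-16:int(k[1])+16,int(k[0])-15:int(k[0])+15]=255
    pts=cv2.findNonZero(m&w)
    (x,y),r=cv2.minEnclosingCircle(pts); print(c,len(pts),(x,y),r,'off',at_z(p,(x,y),.115)[:2]-bays[i])
E
```

```text
green 3 (347.5, 199.5) 1.581238865852356 off [-0.0064 -0.0169]
blue 35 (368.6000061035156, 197.60000610351562) 7.779560565948486 off [ 0.0005 -0.0018]
yellow 112 (394.13726806640625, 200.93136596679688) 11.552384376525879 off [-0.004   0.0031]
red 97 (421.27777099609375, 202.61111450195312) 12.101771354675293 off [-0.0048  0.0054]
```

View pics/t21c.png

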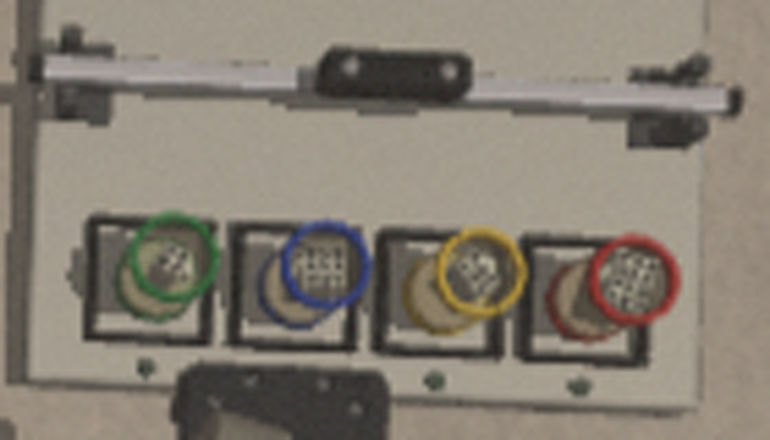

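The colour segmentation mixed the rims with the feet, so I read the rim centres from the crop by eye: (175,257), (327,265), (482,273), (634,280).

```bash
python3 - <<'E'
from h import *
p=get_image('top')
bays=np.array([[.541,-.1056],[.539,-.1674],[.5369,-.2289],[.5348,-.2913]])
for b,(u,v) in zip(bays,((175,257),(327,265),(482,273),(634,280))): print(at_z(p,(310+(u+.5)/5.5-.5,150+(v+.5)/5.5-.5),.115)[:2]-b)
e=[at_z(p,(310+u/5.5-.5,150+v/5.5-.5),.069)[:2] for u,v in ((38,68),(742,101))]; print(e,np.mean(e,0),np.mean(e,0)-bays.mean(0))
st()
E
```

```text
[ 0.0005 -0.0034]
[ 0.0001 -0.0028]
[-0.0001 -0.0037]
[ 0.     -0.0026]
[array([ 0.627 , -0.0555]), array([ 0.6174, -0.3519])] [ 0.6222 -0.2037] [ 0.0843 -0.0054]
t 46.05 tcp [ 0.3763 -0.1105  0.2766] yaw of jaws mod pi -0.033032739290428825 toolx [ 0.0001 -0.     -1.    ] F [ 0.7552 -0.7864  1.042 ] gap 0.651 q [-0.2893 -0.0925  2.0116  0.      1.2225 -0.2563]
```

```bash
python3 -c "
from workcell import *
print(job_done())"
```

```text
the job is handed in; nothing more can be done
None
```

I laid the retaining bar in the tester's brackets and placed the adapters in bays 1 to 4, left to right, as green, blue, yellow, red. That is the seat order in the rack. I handed the job in at about 46 s with the gripper open and clear; no verdict is reported.

- **Bar:** by the last top view its centre is at about x 84 mm, y -2.7 mm in the tester frame (bay row -5.4 mm, less its skew). The side view shows it level in both brackets. While I first gripped it, the fingers were still closing as the lift began, so it sat a few mm lower in the jaws than planned. It stayed level and gripped.
- **Adapters:** all four look upright in the side and top views. Each touched down with the TCP within 1 mm of the same height. By hand-read rim centres in the top view, each is within 0.5 mm of its bay centre in x and about 3 mm off in y, against the 8 mm allowed.
- **Disagreements:**
  - The wrist camera put the y offset nearer zero than the top camera did.
  - The networks' adapter points scattered by several mm, and in one side view the red and yellow points were wrong.
  - An automatic colour check of the rims failed because it mixed rims with feet, so I read the rims by eye instead.

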